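# Find the heavy side of a stake wheel

## Robot

A 7-joint arm with a two-finger parallel gripper is mounted at the origin on the work surface. World frame = base frame: x ahead of the robot, y to its left, z up, the work surface at z = 0. Lengths are in m, angles in rad, forces in N, time in s.
With the tool pointing down it reaches from about 0.425 to 0.875 m from the base axis. Payload 4.7 kg.
Tool frame: the origin (TCP) lies at the very end of the fingers, on their centre line; the grasp point (between the pads) lies 19 mm behind it; z points along the fingers, y is the direction in which the jaws open and shut (so a half turn about z gives the same grasp; the last joint's range is limited). The gripper opens to 87 mm and grips with 3 to 60 N. Pads are 19 mm wide; open, the fingers measure 117 mm over their backs; the gripper's body (75 mm by 190 mm) begins 51 mm behind the grasp point.
Start: joints at [-1.333, 0.321, -0.07, 1.45, 0.023, 1.371, -0.057], TCP at [0.144, 0.634, 0.223] pointing down, gripper open.
Joint ranges: [-2.86, 2.86], [-0.3, 2.09], [-1.38, 1.24], [0.06, 2.45], [-1.56, 4.7], [0.09, 2.05], [-2.69, 2.69]. Speed limits (rad/s): [2.57, 2.57, 3.14, 3.14, 3.14, 3.14, 3.14].

## Interface

Orientations are given as a rotation vector (axis times angle).
In Python, from bench import ctrl, get_image, camera_info gives the robot as it stands.
- The arm moves only by the tool carry_out, never from a script. Its argument "commands" is a list of rows, each an object of numbers: "tx", "ty", "tz": the shift along the tool's x, y, z in m; "rx", "ry", "rz": the turn, a rotation vector about the tool's x, y, z in rad; "jaw": the opening, from 0 (shut) to 1 (fully open). In form: [{"tx": .., "ty": .., "tz": .., "rx": .., "ry": .., "rz": .., "jaw": ..}, ...]. A call has 1 to 12 rows; each row is the pose to reach, as a shift and turn from the pose commanded when the call began, along the tool's axes at that moment; what a row does not reach only later rows make up. A row lasts 1/8 s, in which the tool goes at most 62.5 mm and 10.7 degrees, less where a joint would pass 70% of its speed; a pose out of reach is approached as far as the arm can. A call with a gripper value outside its range is refused whole. The fingers move at their own pace and stop on an object; "grip_force" is the grip in N (left out, the last holds). Time passes only in rows, so rows that repeat a pose let the fingers close. It gives the time, the measured TCP pose, the force and the opening at its end, in the units of the state.
- ctrl.get_state(): the state, without advancing time (a new reading comes with each control period).
- get_image(name): name is "side" or "top"; returns the picture (480x640x3 uint8, red, green, blue); there is no depth.
- camera_info(name): a dict with "intrinsics" (3x3 intrinsics, pixels), "R" (3x3) and "t" (3): a world point X has camera coordinates R X + t. Camera axes: x right, y down, z forward; pixel columns grow to the right and rows downward; lengths in m; the calibration is good to about 2 mm. A picture is of the moment at which its call begins. camera_info takes no time and is no camera call.
- ctrl.close_job(): hands the job in, once; it reports no verdict.
The state is a dict: "time": time; "joint_positions": joint angles; "qd": joint speeds; "joint_torque": joint torques, N m; "position": TCP position; "tool_rot": TCP orientation; "ft_force": force on the tool from outside, world axes, zero at the start; "torque": the same for the moment, N m; "grip_width": opening from 0.0 (shut) to 1.0 (fully open).
Only numpy, scipy, OpenCV 4.12 (cv2) and the standard library are available. Lean on these libraries where they do the work, as an engineer would, in place of code of your own. Each camera call takes 0.05 s, during which the arm holds its last target.

## Task

Turn the red knob until the wooden platform of the weaving stand sits level. Then turn the upright wheel by hand to find its hidden heavy side, and finish still holding the wheel by one of its handles, at rest with its heavy side straight down and the platform still level. Leave the other things on the table where they are.

Things in the scene. Friction and masses are not known exactly. Their poses are not given: they have to be found in the camera images.
- hub (a point): Centre of the upright wheel (middle of its thickness), on its axle, 150 mm above the table. This frame belongs to the rocking platform and does not turn with the wheel: y along the axle towards the knob's end, z up, x square to the axle, away from the robot at yaw 0. One dark upright 60 mm wide stands behind the wheel, 28 to 44 mm along +y, up to 162 mm above the table; the other side is free.
- red_handle (a point): Middle of the red handle, 80 mm from the axle and 42 mm along the hub's -y from the wheel's middle. Six handles, one red and five dark, 60 degrees apart at 80 mm from the axle, stand out of the wheel's -y face parallel to the axle: round sleeves 18 mm thick, reaching from 18 to 60 mm along -y. They turn freely on their pins, so a pinched one lets the wheel be swung round.
- wheel (a joint): Angle of the wheel about the hub's y axis, rad, no stops: 0 when the red handle is straight above the axle, growing as the top of the wheel moves towards the hub's +x. Handle i (red = 0) stands at this angle + i x 60 degrees from straight up, towards +x. The lead slug (slug_c0 is its middle) is hidden in the wheel, 60 mm from the axle, in a direction that differs each run.
- disc (a point): Centre of the wheel, turning with it: plywood disc 190 mm across, 30 mm thick. The slug in it (about 0.5 kg) pulls towards heavy side down with up to 0.25 to 0.34 N m; the axle rubs with 0.36 N m, plus a drag of 0.06 N m per rad/s. So the wheel stays wherever it is left: the heavy side shows only by feel, as it is harder to turn when that side rises than when it sinks (0 to 9 N at a handle).
- stand: Grey base of the weaving stand, 200 x 460 mm (y), 12 mm thick, fixed to the table; origin on the table under the hub, same yaw. The wooden platform on it is 150 x 260 mm (y), rocks about the hub's x direction 30 mm above the table, its top 44 mm high when level. The knob is 185 mm from here along +y; a white post with a black line is as far along -y, 74 mm tall.
- platform (a joint): Tilt of the platform about the hub's x axis, rad: 0 is level, positive when the knob's end is high. It starts with the knob's end low, by 0.05 to 0.09. A red pointer at the platform's end away from the knob meets the black line of a white post when level. 0.06 rad of tilt per rad of knob; it stays where the knob puts it.
- knob (a joint): Turn of the red knob, rad: 0 when the platform is level, growing as it is turned clockwise seen from above, which raises the knob's end of the platform. Stops at -3.2 and 3.2; rubs with 0.08 N m. The knob does not rise or sink.
- knob_grip (a point): Grip point of the red knob, on its vertical axis, 97 mm above the table, 185 mm from the hub along y at the base. The grip is an upright bar 52 mm long (along this frame's x, turning with the knob), 14 mm thick (y), its top 13 mm above this point and 36 mm of it standing above a black disc 48 mm wide; below that a green housing 60 mm square.
- mallet: Bystander lying along its own x, handle towards -x, origin on the table: wooden mallet about 200 mm long, between robot and stand; to be left alone.
- clip_jar: Bystander, origin under its middle: clear jar, 60 mm wide, 75 mm tall, red cap; to be left alone.
- basket: Bystander, origin under its middle: small cane bowl, 110 mm wide, 60 mm tall; to be left alone.
- water_bottle: Bystander, origin under its middle: white bottle, 60 mm wide, 160 mm tall; to be left alone.
- pattern_book: Bystander, origin under its middle: green book 150 x 110 x 25 mm; to be left alone.
- bodkin: Bystander lying along its own x, handle towards -x, origin on the table: bodkin 180 mm long with a wooden handle; to be left alone.
- tea_cup: Bystander, origin under its middle: white cup, 72 mm wide, 75 mm tall; to be left alone.

How it is judged:
By the outcome, as a careful person would: the job done as asked, in the order asked, and still so for the second after the job is handed in, while the arm keeps its last pose, push and grip.
It also fails if it takes over 72 s, if anything falls off the work surface, if the arm or the gripper's body presses on something with over 40 N, if the wrist force passes 120 N, or if a joint passes its speed limit or range.

## Working session

There is one attempt and no reset: what is moved stays moved. The work goes in short steps, Python scripts to look and compute and a tool call to move; the robot and the scene stay as the last step left them, time stands still between calls to the robot, and variables do not carry over. Pictures are saved under pics/ and viewed, and the job is handed in when it is done.

Besides the shell and the picture viewer there is one more tool, called after "Emit:" as name(argument=value, ...), one argument or row to a line, values as JSON. carry_out: Moves the arm, as the interface text tells. Its arguments: {"type":"object","properties":{"commands":{"type":"array"},"grip_force":{"type":"number"}},"required":["commands"]}

```bash
mkdir -p pics; ls
python3 - <<'E'
from bench import ctrl, get_image, camera_info
import cv2
s=ctrl.get_state()
for k,v in s.items(): print(k,v)
for n in ("side","top"):
    cv2.imwrite(f"pics/{n}0.png",get_image(n)[:,:,::-1]); 
    c=camera_info(n); print(n,c)
E
```

```text
pics
time 0.0
joint_positions [-1.33288103  0.32181152 -0.07010037  1.45166813  0.02264759  1.37078695
 -0.05689875]
qd [-0.00132352 -0.00102941 -0.00028922 -0.00146182  0.00076594  0.00088252
 -0.00308363]
joint_torque [-1.03309515e-05 -4.91314960e+01 -4.04216917e-01 -3.12512612e+01
 -6.39030640e-02  4.41066083e-02  2.10506696e-04]
position [0.14420282 0.63324162 0.22147255]
tool_rot [-3.50739318e-01 -3.12187885e+00  2.96165886e-03]
ft_force [0.28813148 0.05749354 0.53229904]
torque [-0.03760019  0.02816601 -0.00481667]
grip_width 1.0016015184969254
side {'intrinsics': array([[522.56892202,   0.        , 326.79613529],
       [  0.        , 522.56892202, 239.25638711],
       [  0.        ,   0.        ,   1.        ]]), 'R': array([[ 0.85563458, -0.51733443,  0.01595484],
       [-0.38883144, -0.66283428, -0.63989127],
       [ 0.3416132 ,  0.54130935, -0.76829982]]), 't': array([-0.5160225 ,  0.29923164,  1.18100226])}
top {'intrinsics': array([[465.78463273,   0.        , 322.8513972 ],
       [  0.        , 465.78463273, 235.0535569 ],
       [  0.        ,   0.        ,   1.        ]]), 'R': array([[-0.0267503 , -0.99959911, -0.00927582],
       [-0.98378241,  0.0279711 , -0.17717166],
       [ 0.17736009,  0.004386  , -0.98413625]]), 't': array([-0.00969505,  0.59669614,  1.26478325])}
```

View pics/side0.png

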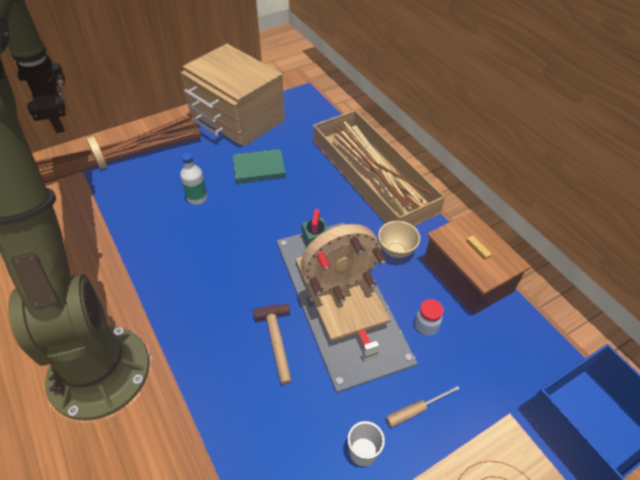

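View pics/top0.png

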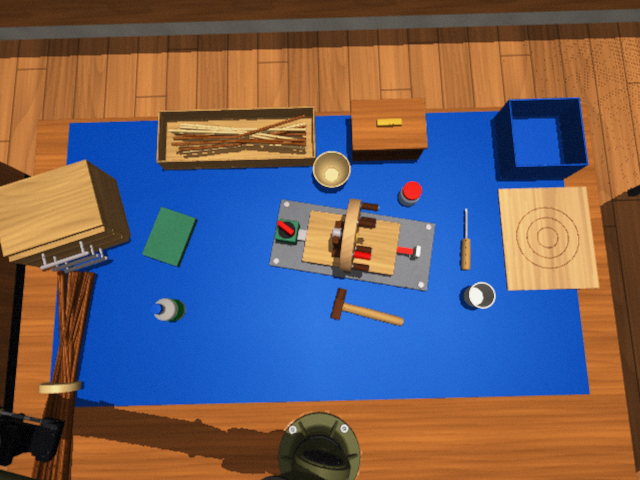

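```bash
python3 - <<'E'
import cv2
a=cv2.imread("pics/top0.png")[190:300,260:450]; cv2.imwrite("pics/tc.png",cv2.resize(a,None,fx=4.2,fy=4.2,interpolation=cv2.INTER_CUBIC))
a=cv2.imread("pics/side0.png")[200:395,265:425]; cv2.imwrite("pics/sc.png",cv2.resize(a,None,fx=3,fy=3,interpolation=cv2.INTER_CUBIC))
E
cat > h.py <<'E'
import numpy as np, cv2
from bench import ctrl,get_image,camera_info
from scipy.spatial.transform import Rotation as Rn
def proj(n,X):
    c=camera_info(n); p=(c["R"]@np.atleast_2d(X).T).T+c["t"]; p=p@c["intrinsics"].T; return p[:,:2]/p[:,2:]
def ray(n,uv,z):
    c=camera_info(n); d=c["R"].T@np.linalg.inv(c["intrinsics"])@np.array([uv[0],uv[1],1.]); o=-c["R"].T@c["t"]
    return o+d*(z-o[2])/d[2]
E
```

```text
(no output)
```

View pics/tc.png

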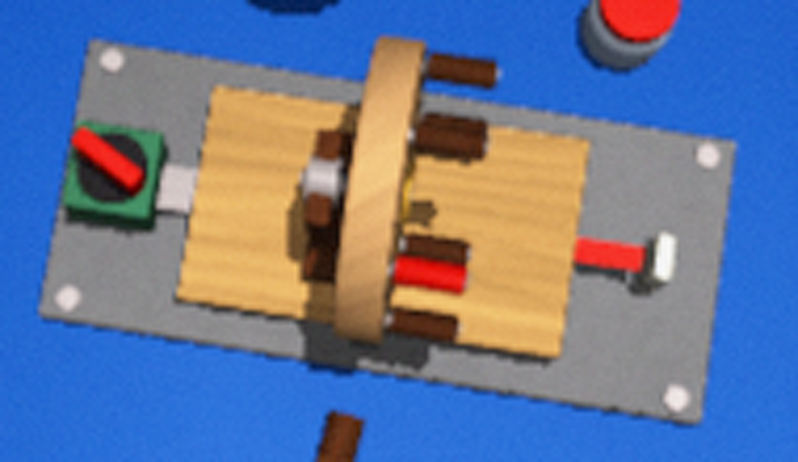

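View pics/sc.png

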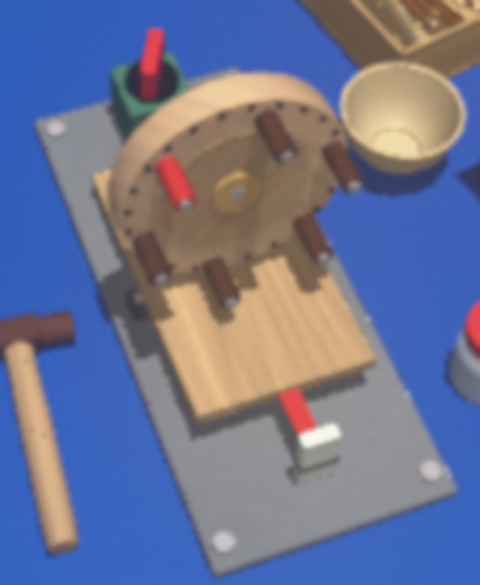

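```bash
cat > fit.py <<'E'
from h import *
from scipy.optimize import least_squares
T=np.array([[90,40],[735,143],[698,424],[42,318]])/4.2+[260,190]   # +x+y, +x-y, -x-y, -x+y
S=np.array([[37,122],[455,492],[217,575]])/3.+[265,200]     # -x+y, +x-y, -x-y
C=np.array([[.1,.23,.012],[.1,-.23,.012],[-.1,-.23,.012],[-.1,.23,.012]])
def f(p):
    c,s=np.cos(p[2]),np.sin(p[2]); R=np.array([[c,-s,0],[s,c,0],[0,0,1]])
    W=C@R.T+[p[0],p[1],0]
    return np.r_[(proj("top",W)-T).ravel(),(proj("side",W[[3,1,2]])-S).ravel()]
r=least_squares(f,[.55,-.07,0]); print(r.x,np.round(r.fun,2))
E
python3 fit.py
```

```text
[ 0.57461843 -0.11299298 -0.1904404 ] [-0.03 -0.75  0.96 -0.79  1.29  0.12 -0.95 -0.64 -1.7  -0.66  1.09 -0.35
 -1.39  0.41]
```

```bash
cat > fit.py <<'E'
from h import *
from scipy.optimize import least_squares
def up(a,f,o): return (np.array(a,float)+.5)/f-.5+o
T=up([[90,40],[735,143],[698,424],[42,318]],4.2,[260,190])
S=up([[37,122],[455,492],[217,575]],3,[265,200])
C=np.array([[.1,.23,.012],[.1,-.23,.012],[-.1,-.23,.012],[-.1,.23,.012]])
P=np.array([[.075,.13,.044],[.075,-.13,.044],[-.075,-.13,.044],[-.075,.13,.044]])
TP=up([[213,87],[588,137],[560,356],[178,298]],4.2,[260,190])
TH={0:(466,276),2:(497,73),5:(458,326)}
SH={0:(184,202),1:(286,155),2:(353,185),3:(324,257),4:(232,299),5:(163,277)}
def stand(p):
    c,s=np.cos(p[2]),np.sin(p[2]); R=np.array([[c,-s,0],[s,c,0],[0,0,1]]); return lambda X:np.atleast_2d(X)@R.T+[p[0],p[1],0]
def tilt(X,t):
    c,s=np.cos(t),np.sin(t);R=np.array([[1,0,0],[0,c,-s],[0,s,c]]);return (np.atleast_2d(X)-[0,0,.03])@R.T+[0,0,.03]
def hnd(th,i,y=-.06):
    a=th+i*np.pi/3; return [.08*np.sin(a),y,.15+.08*np.cos(a)]
if __name__=="__main__":
    def f(p,d=False):
        w=stand(p); W=w(C); r=[proj("top",W)-T,proj("side",W[[3,1,2]])-S]
        r.append(proj("top",w(tilt(P,p[3])))-TP)
        r.append(proj("top",w(tilt([hnd(p[4],i) for i in TH],p[3])))-up(list(TH.values()),4.2,[260,190]))
        r.append(proj("side",w(tilt([hnd(p[4],i) for i in SH],p[3])))-up(list(SH.values()),3,[265,200]))
        if d:
            for q in r: print(np.round(q,1).tolist())
        return np.concatenate([q.ravel() for q in r])
    r=least_squares(f,[.57,-.11,-.19,-.07,-.7]); f(r.x,True)
    J=r.jac; cov=np.linalg.inv(J.T@J)*(r.fun**2).mean(); print(r.x,np.sqrt(np.diag(cov)))
    w=stand(r.x)
    print("knob pred top px",(proj("top",w([0,.185,.074]))-[260,190])*4.2, "knob",w([0,.185,.097]))
    a,b=[ray("top",up(q,4.2,[260,190]),.110) for q in ((80,137),(137,180))]
    print("bar",a,b,(a+b)/2,np.linalg.norm(a-b), "angle wrt world",np.arctan2(*(b-a)[[1,0]]), "in stand", np.arctan2(*(b-a)[[1,0]])-r.x[2])
E
python3 fit.py
```

```text
[[-0.8, -0.9], [0.1, -1.0], [0.5, -0.1], [-1.7, -0.8]]
[[-1.4, -1.4], [1.1, -1.5], [-1.2, -0.9]]
[[1.3, -0.3], [1.8, 0.2], [1.3, 0.3], [0.8, 0.1]]
[[-0.5, 0.7], [-0.3, 0.2], [0.3, 0.6]]
[[0.3, -0.1], [-0.1, -0.7], [0.2, -0.1], [0.1, 0.4], [0.0, 1.4], [-0.6, 0.4]]
[ 0.57631561 -0.10964554 -0.19008847 -0.09104823 -0.79283201] [0.00051861 0.00066187 0.00312304 0.00604731 0.01099273]
knob pred top px [[115.48675448 165.52527803]] knob [[0.61127058 0.07202215 0.097     ]]
bar [0.62481853 0.09286794 0.11      ] [0.59542498 0.05634827 0.11      ] [0.61012175 0.07460811 0.11      ] 0.04687928332950711 angle wrt world -2.248499038461677 in stand -2.058410572704455
```

```bash
cat > plan.py <<'E'
import sys
from h import *
# tool delta to a world pose from a commanded pose
def R0(): return Rn.from_rotvec(ctrl.get_state()["tool_rot"])
def delta(p0,r0,p1,r1):
    return r0.inv().apply(np.array(p1)-p0), (r0.inv()*r1).as_rotvec()
def down(yaw):  # tool z down; jaw axis y at world angle yaw
    y=np.array([np.cos(yaw),np.sin(yaw),0]); z=np.array([0,0,-1.]); x=np.cross(y,z)
    return Rn.from_matrix(np.c_[x,y,z])
E
python3 - <<'E'
from plan import *
s=ctrl.get_state(); r0=R0(); print(r0.as_matrix().round(3))
p0=np.array([.144,.634,.223])
for yaw in (-.678,2.463):
    for d in (0,-1.1,-1.5):
        print(yaw,d,delta(p0,r0,[.611,.0735,.26],down(yaw+d)))
for n,u in (("bottle",(168,312)),("mallet head",(340,305)),("mallet end",(402,323)),("cup",(480,296)),("jar",(410,194)),("bowl",(331,170)),("book",(170,237)),("chestcorner",(130,235))): print(n,ray("top",u,.05))
E
```

```text
[[-0.975  0.222 -0.   ]
 [ 0.222  0.975 -0.002]
 [-0.    -0.002 -1.   ]]
-0.678 0 (array([-0.57973224, -0.44296812, -0.03616652]), array([-9.87451638e-04,  1.82903951e-03,  2.02504250e+00]))
-0.678 -1.1 (array([-0.57973224, -0.44296812, -0.03616652]), array([1.49466322e-04, 2.71661177e-03, 3.12504191e+00]))
-0.678 -1.5 (array([-0.57973224, -0.44296812, -0.03616652]), array([-6.16913625e-04, -2.36695208e-03, -2.75814128e+00]))
2.463 0 (array([-0.57973224, -0.44296812, -0.03616652]), array([-1.61489938e-03, -8.71224942e-04, -1.11595662e+00]))
2.463 -1.1 (array([-0.57973224, -0.44296812, -0.03616652]), array([-1.73853828e-03,  9.61700584e-05, -1.59569066e-02]))
2.463 -1.5 (array([-0.57973224, -0.44296812, -0.03616652]), array([-0.00169516,  0.00044236,  0.38404299]))
bottle [0.39298611 0.40737974 0.05      ]
mallet head [ 0.39927343 -0.06821641  0.05      ]
mallet end [ 0.34593163 -0.23631412  0.05      ]
cup [ 0.41341208 -0.45558108  0.05      ]
jar [ 0.70963812 -0.28000823  0.05      ]
bowl [ 0.7883523  -0.05497715  0.05      ]
book [0.60351619 0.40847692 0.05      ]
chestcorner [0.61254992 0.52288791 0.05      ]
```

Emit:
carry_out(
  commands=[
    {"tx":-0.03,"ty":-0.02,"tz":-0.03,"rz":0,"jaw":1},
    {"tx":-0.07,"ty":-0.055,"tz":-0.036,"rz":-0.1,"jaw":1},
    {"tx":-0.12,"ty":-0.092,"tz":-0.036,"rz":-0.22,"jaw":1},
    {"tx":-0.168,"ty":-0.128,"tz":-0.036,"rz":-0.35,"jaw":1},
    {"tx":-0.216,"ty":-0.165,"tz":-0.036,"rz":-0.48,"jaw":1},
    {"tx":-0.264,"ty":-0.202,"tz":-0.036,"rz":-0.61,"jaw":1},
    {"tx":-0.312,"ty":-0.238,"tz":-0.036,"rz":-0.74,"jaw":1},
    {"tx":-0.36,"ty":-0.275,"tz":-0.036,"rz":-0.87,"jaw":1},
    {"tx":-0.408,"ty":-0.312,"tz":-0.036,"rz":-1.0,"jaw":1},
    {"tx":-0.456,"ty":-0.348,"tz":-0.036,"rz":-1.116,"jaw":1},
    {"tx":-0.504,"ty":-0.385,"tz":-0.036,"rz":-1.116,"jaw":1},
    {"tx":-0.552,"ty":-0.422,"tz":-0.036,"rz":-1.116,"jaw":1},
  ],
  grip_force=30,
)

```text
invalid input
```

Run:
```python
from plan import *
s=ctrl.get_state(); print(s)
p=s["position"]; r0=R0();print(r0.as_matrix().round(3)); print(delta(p,r0,[.611,.0735,.08],down(2.463)))
```

```text
{'time': 0.1, 'joint_positions': array([-1.33291083,  0.32175346, -0.07009101,  1.45155519,  0.02261833,
        1.37081211, -0.05690527]), 'qd': array([ 0.0017257 , -0.00040172, -0.00227859, -0.00321158,  0.00032107,
       -0.00021025,  0.00054432]), 'joint_torque': array([ 6.99880525e-05, -4.92564654e+01, -4.05493928e-01, -3.13403320e+01,
       -6.41384278e-02,  3.93498782e-02,  7.66445578e-05]), 'position': array([0.14418843, 0.63329118, 0.22156687]), 'tool_rot': array([-3.50728448e-01, -3.12186717e+00,  2.73172712e-03]), 'ft_force': array([-0.29557058, -0.49668398, -0.34368664]), 'torque': array([-0.02974138,  0.03424293, -0.0001409 ]), 'grip_width': 1.0012461740995509}
[[-0.975  0.222 -0.   ]
 [ 0.222  0.975 -0.002]
 [-0.    -0.002 -1.   ]]
(array([-0.57937158, -0.44200849,  0.14239891]), array([-1.61489938e-03, -8.71224942e-04, -1.11595662e+00]))
```

Emit:
carry_out(
  commands=[
    {"tx":-0.03,"ty":-0.02,"tz":-0.03,"rx":0,"ry":0,"rz":0,"jaw":1},
    {"tx":-0.07,"ty":-0.055,"tz":-0.036,"rx":0,"ry":0,"rz":-0.1,"jaw":1},
    {"tx":-0.12,"ty":-0.092,"tz":-0.036,"rx":0,"ry":0,"rz":-0.22,"jaw":1},
    {"tx":-0.168,"ty":-0.128,"tz":-0.036,"rx":0,"ry":0,"rz":-0.35,"jaw":1},
    {"tx":-0.216,"ty":-0.165,"tz":-0.036,"rx":0,"ry":0,"rz":-0.48,"jaw":1},
    {"tx":-0.264,"ty":-0.202,"tz":-0.036,"rx":0,"ry":0,"rz":-0.61,"jaw":1},
    {"tx":-0.312,"ty":-0.238,"tz":-0.036,"rx":0,"ry":0,"rz":-0.74,"jaw":1},
    {"tx":-0.36,"ty":-0.275,"tz":-0.036,"rx":0,"ry":0,"rz":-0.87,"jaw":1},
    {"tx":-0.408,"ty":-0.312,"tz":-0.036,"rx":0,"ry":0,"rz":-1.0,"jaw":1},
    {"tx":-0.456,"ty":-0.348,"tz":-0.036,"rx":0,"ry":0,"rz":-1.116,"jaw":1},
    {"tx":-0.504,"ty":-0.385,"tz":-0.036,"rx":0,"ry":0,"rz":-1.116,"jaw":1},
    {"tx":-0.552,"ty":-0.422,"tz":-0.036,"rx":0,"ry":0,"rz":-1.116,"jaw":1},
  ],
  grip_force=30,
)

```text
time: 1.6
position: [0.5897, 0.0984, 0.2583]
tool_rot: [1.356, -2.834, -0.0]
ft_force: [0.4, 0.7, -0.4]
grip_width: 0.997
```

Run:
```python
from plan import *
s=ctrl.get_state(); print(s)
p=s["position"]; r0=R0();print(r0.as_matrix().round(3)); print(delta(p,r0,[.611,.0735,.08],down(2.463)))
```

```text
{'time': 1.6, 'joint_positions': array([-0.56915247,  0.19993416,  0.42056093,  1.54857917, -0.08248482,
        1.41078123,  2.32063593]), 'qd': array([ 0.57038429,  0.53191606,  0.36397288, -0.5405434 , -0.26433418,
        0.07047188,  0.93624372]), 'joint_torque': array([ -1.7986878 , -43.19900393,   2.81078272, -29.23895359,
         0.56069171,   0.17770636,  -0.97718138]), 'position': array([0.5896528 , 0.09836149, 0.2583219 ]), 'tool_rot': array([ 1.35611595e+00, -2.83374856e+00, -4.49140895e-04]), 'ft_force': array([ 0.3685884 ,  0.73939547, -0.39049806]), 'torque': array([ 0.07841257, -0.00189344, -0.02809887]), 'grip_width': 0.9973936142377797}
[[-0.627 -0.779 -0.   ]
 [-0.779  0.627  0.   ]
 [-0.     0.    -1.   ]]
(array([ 0.00598106, -0.03227162,  0.17831227]), array([2.86990005e-04, 6.26584865e-05, 4.92674664e-04]))
```

Emit:
carry_out(
  commands=[
    {"tx":0.006,"ty":-0.032,"tz":0.03,"rx":0,"ry":0,"rz":0,"jaw":0.6},
    {"tx":0.006,"ty":-0.032,"tz":0.08,"rx":0,"ry":0,"rz":0,"jaw":0.6},
    {"tx":0.006,"ty":-0.032,"tz":0.12,"rx":0,"ry":0,"rz":0,"jaw":0.6},
    {"tx":0.006,"ty":-0.032,"tz":0.15,"rx":0,"ry":0,"rz":0,"jaw":0.6},
    {"tx":0.006,"ty":-0.032,"tz":0.17,"rx":0,"ry":0,"rz":0,"jaw":0.6},
    {"tx":0.006,"ty":-0.032,"tz":0.175,"rx":0,"ry":0,"rz":0,"jaw":0.6},
    {"tx":0.006,"ty":-0.032,"tz":0.175,"rx":0,"ry":0,"rz":0,"jaw":0.6},
  ],
)

```text
time: 2.48
position: [0.6105, 0.0751, 0.0842]
tool_rot: [-1.355, 2.833, -0.0]
ft_force: [-0.1, 0.4, 0.4]
grip_width: 0.601
```

Run:
```python
from plan import *
s=ctrl.get_state(); print(s["position"],s["joint_positions"],s["ft_force"],s["grip_width"])
a=get_image("side")[200:395,265:425,::-1]; cv2.imwrite("pics/s1.png",cv2.resize(a,None,fx=3,fy=3,interpolation=cv2.INTER_CUBIC))
a=get_image("top")[190:300,260:450,::-1]; cv2.imwrite("pics/t1.png",cv2.resize(a,None,fx=4.2,fy=4.2,interpolation=cv2.INTER_CUBIC))
```

```text
[0.61052936 0.07512819 0.08419081] [-0.50669916  0.36441248  0.41540779  1.71667929 -0.16268326  1.09360412
  2.42241958] [-0.05221597  0.40567578  0.35375898] 0.6012966813159146
```

View pics/s1.png

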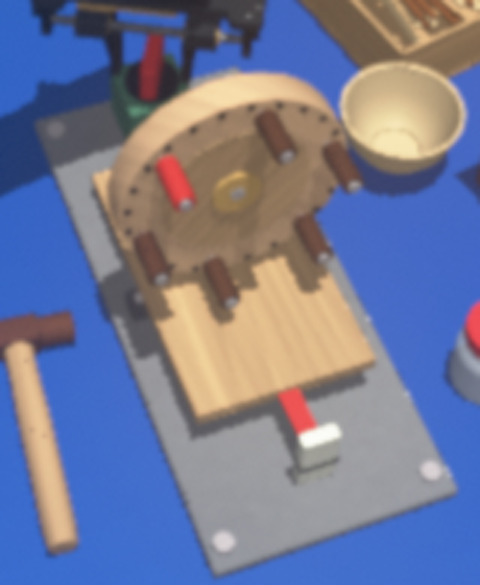

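View pics/t1.png

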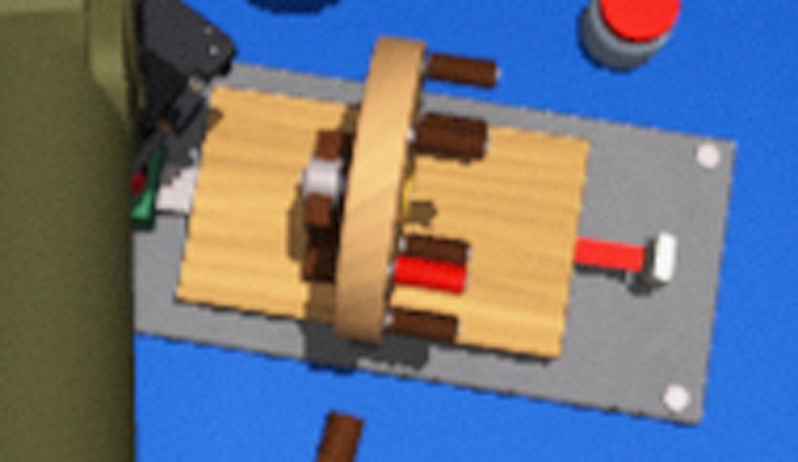

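Emit:
carry_out(
  commands=[
    {"tx":0,"ty":0,"tz":0.004,"rx":0,"ry":0,"rz":0,"jaw":0.6},
    {"tx":0,"ty":0,"tz":0.004,"rx":0,"ry":0,"rz":0,"jaw":0},
    {"tx":0,"ty":0,"tz":0.004,"rx":0,"ry":0,"rz":0,"jaw":0},
    {"tx":0,"ty":0,"tz":0.004,"rx":0,"ry":0,"rz":0,"jaw":0},
    {"tx":0,"ty":0,"tz":0.004,"rx":0,"ry":0,"rz":0,"jaw":0},
    {"tx":0,"ty":0,"tz":0.004,"rx":0,"ry":0,"rz":0,"jaw":0},
  ],
  grip_force=35,
)

```text
time: 3.32
position: [0.6103, 0.0749, 0.0796]
tool_rot: [-1.355, 2.834, -0.001]
ft_force: [1.1, -0.6, 0.1]
grip_width: 0.153
```

Run:
```python
from plan import *
s=ctrl.get_state(); print(s["position"],s["joint_positions"],s["ft_force"],s["torque"],s["grip_width"]*87); print(R0().as_matrix().round(3))
```

```text
[0.61031078 0.07485348 0.07960392] [-0.50565816  0.3690127   0.41455194  1.72090821 -0.16470366  1.08544064
  2.42388053] [ 1.11076611 -0.6299562   0.05706349] [-0.07411628 -0.26219916 -0.06656912] 13.331018347551783
[[-0.628 -0.778  0.001]
 [-0.778  0.628 -0.   ]
 [-0.    -0.001 -1.   ]]
```

Emit:
carry_out(
  commands=[
    {"tx":0,"ty":0,"tz":0,"rx":0,"ry":0,"rz":0.12,"jaw":0},
    {"tx":0,"ty":0,"tz":0,"rx":0,"ry":0,"rz":0.25,"jaw":0},
    {"tx":0,"ty":0,"tz":0,"rx":0,"ry":0,"rz":0.38,"jaw":0},
    {"tx":0,"ty":0,"tz":0,"rx":0,"ry":0,"rz":0.51,"jaw":0},
    {"tx":0,"ty":0,"tz":0,"rx":0,"ry":0,"rz":0.64,"jaw":0},
    {"tx":0,"ty":0,"tz":0,"rx":0,"ry":0,"rz":0.77,"jaw":0},
    {"tx":0,"ty":0,"tz":0,"rx":0,"ry":0,"rz":0.9,"jaw":0},
    {"tx":0,"ty":0,"tz":0,"rx":0,"ry":0,"rz":1.0,"jaw":0},
    {"tx":0,"ty":0,"tz":0,"rx":0,"ry":0,"rz":1.05,"jaw":0},
    {"tx":0,"ty":0,"tz":0,"rx":0,"ry":0,"rz":1.05,"jaw":0},
    {"tx":0,"ty":0,"tz":0,"rx":0,"ry":0,"rz":1.05,"jaw":0},
  ],
)

```text
time: 4.7
position: [0.6101, 0.0756, 0.0796]
tool_rot: [0.246, 3.132, 0.001]
ft_force: [0.8, 1.2, 0.6]
grip_width: 0.156
```

Run:
```python
from plan import *
s=ctrl.get_state(); print(s["position"],s["joint_positions"],s["ft_force"],s["torque"],s["grip_width"]*87); print(R0().as_matrix().round(3))
a=get_image("side"); cv2.imwrite("pics/s2f.png",a[:,:,::-1]);a=a[200:395,265:425,::-1]; cv2.imwrite("pics/s2.png",cv2.resize(a,None,fx=3,fy=3,interpolation=cv2.INTER_CUBIC))
a=a[100:160,50:130]; cv2.imwrite("pics/s2z.png",cv2.resize(a,None,fx=9,fy=9,interpolation=cv2.INTER_CUBIC))
a=get_image("top"); cv2.imwrite("pics/t2f.png",a[:,:,::-1]);a=a[190:300,260:450,::-1]; cv2.imwrite("pics/t2.png",cv2.resize(a,None,fx=4.2,fy=4.2,interpolation=cv2.INTER_CUBIC))
a=cv2.imread("pics/side0.png")[300:360,315:395]; cv2.imwrite("pics/s0z.png",cv2.resize(a,None,fx=9,fy=9,interpolation=cv2.INTER_CUBIC))
```

```text
[0.61006737 0.0756158  0.07962801] [-0.65138399  0.39644017  0.59776752  1.7260935  -0.24784325  1.09487715
  1.43877314] [0.81117685 1.24090782 0.58134589] [ 0.32361477 -0.03704945 -0.0771834 ] 13.551714884322855
[[-0.988  0.156  0.   ]
 [ 0.156  0.988  0.001]
 [-0.     0.001 -1.   ]]
```

View pics/s2.png

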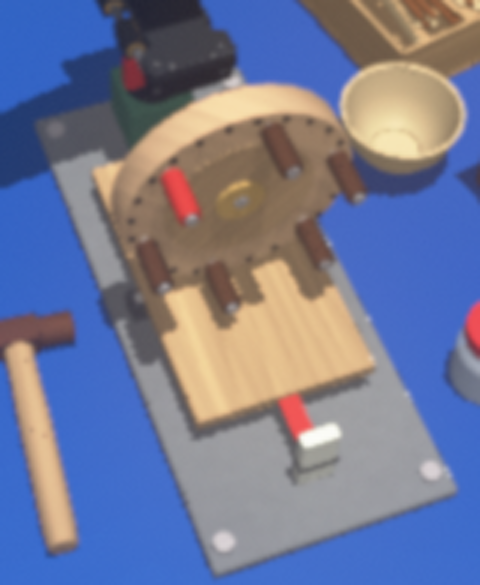

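View pics/s2z.png

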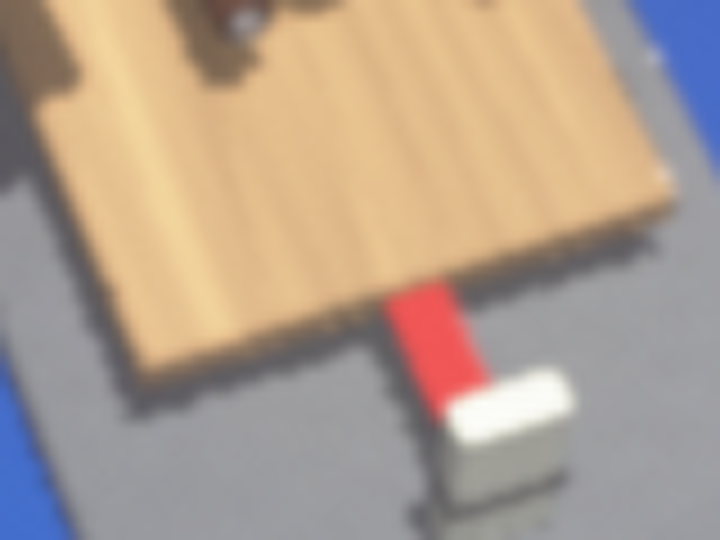

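View pics/s0z.png

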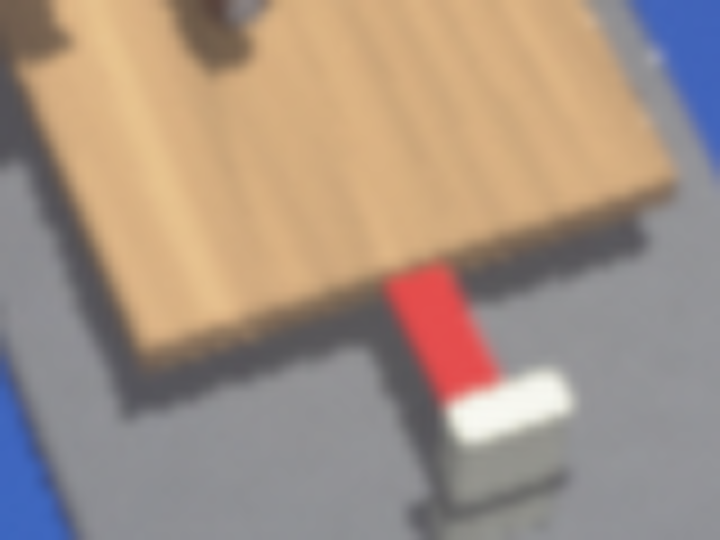

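View pics/t2.png

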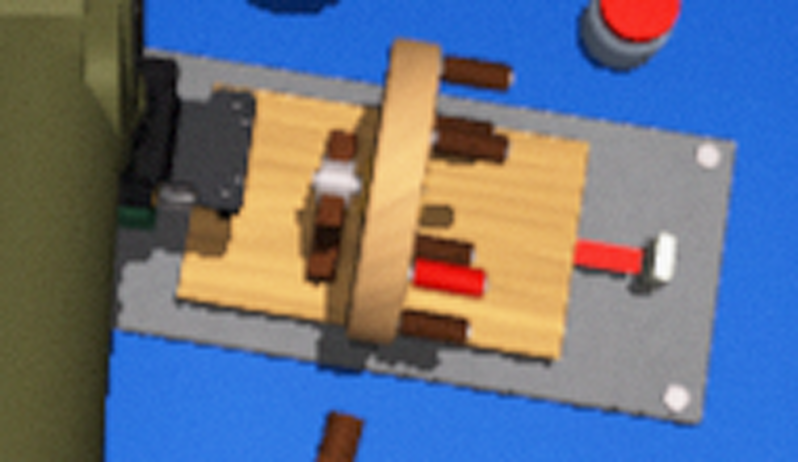

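Run:
```python
from h import *
for n in("top","side"):
    c=camera_info(n); print(n,-c["R"].T@c["t"])
a=cv2.imread("pics/t2f.png")[195:285,325:405]; cv2.imwrite("pics/t2w.png",cv2.resize(a,None,fx=6.5,fy=6.5,interpolation=cv2.INTER_CUBIC))
a=cv2.imread("pics/s2f.png")[215:305,295:395]; cv2.imwrite("pics/s2w.png",cv2.resize(a,None,fx=6.5,fy=6.5,interpolation=cv2.INTER_CUBIC))
a=cv2.imread("pics/s2f.png")[300:395,325:425]; cv2.imwrite("pics/s2p.png",cv2.resize(a,None,fx=6,fy=6,interpolation=cv2.INTER_CUBIC))
```

```text
top [ 0.36243775 -0.03192874  1.35034677]
side [ 0.15443141 -0.70790278  1.10707259]
```

View pics/t2w.png

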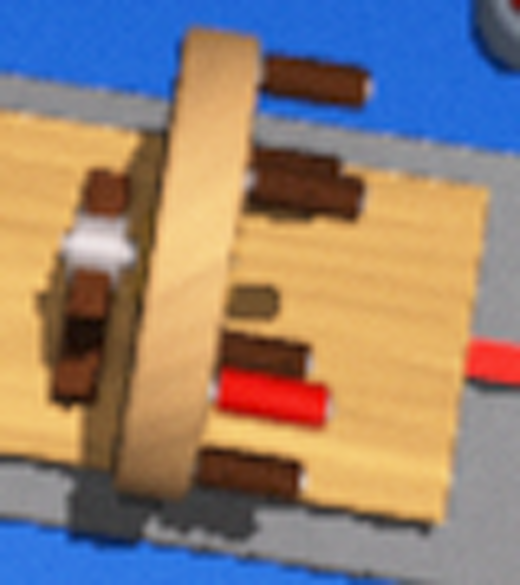

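View pics/s2w.png

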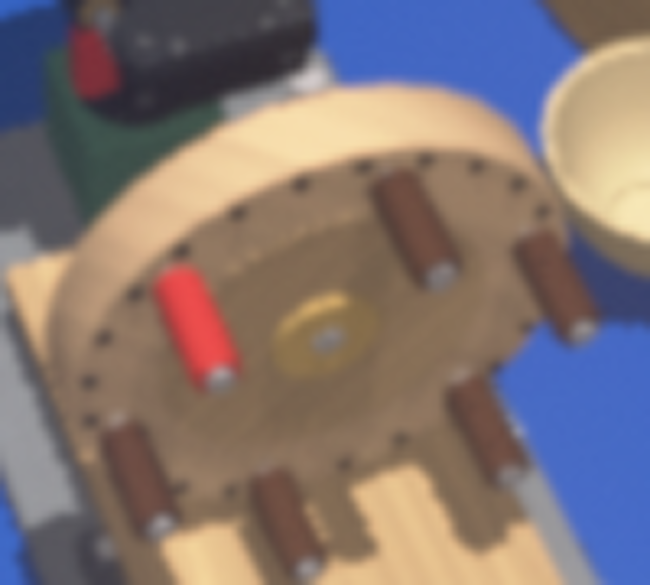

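View pics/s2p.png

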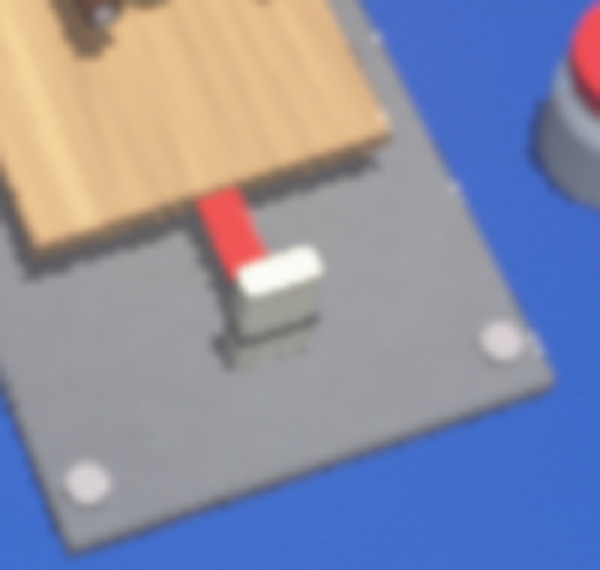

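Run:
```python
from fit import *
p=[.575,-.108,-.19]; w=stand(p)
for f,t in (("pics/top0.png",-.085),("pics/t2f.png",-.022)):
    im=cv2.imread(f).astype(int)
    q=proj("top",w(tilt([[0,-.015,.245],[0,.015,.245],[.03,-.015,.24],[.03,.015,.24]],t))); print(q.round(1).tolist())
    for v in (226,230,234):
        print(v,[tuple(im[v,u].tolist()) for u in range(334,364)])
```

```text
[[354.9, 228.4], [342.6, 226.7], [356.8, 216.9], [344.6, 215.2]]
226 [(73, 117, 157), (41, 66, 108), (30, 52, 104), (31, 56, 105), (25, 57, 108), (26, 53, 109), (17, 39, 80), (5, 20, 41), (5, 19, 40), (18, 25, 44), (95, 150, 200), (123, 188, 235), (121, 189, 236), (126, 194, 238), (128, 197, 240), (127, 196, 240), (133, 197, 241), (127, 196, 240), (131, 199, 241), (126, 197, 240), (127, 197, 240), (125, 192, 238), (78, 128, 176), (37, 60, 84), (33, 59, 80), (30, 52, 76), (30, 51, 72), (33, 56, 81), (28, 53, 73), (25, 44, 68)]
230 [(186, 188, 199), (185, 186, 198), (182, 183, 197), (180, 182, 192), (178, 180, 193), (178, 179, 191), (120, 120, 131), (46, 45, 53), (16, 24, 38), (76, 123, 168), (119, 186, 234), (132, 200, 242), (134, 201, 243), (131, 198, 242), (131, 199, 242), (130, 200, 241), (127, 197, 241), (131, 199, 242), (127, 200, 241), (130, 199, 241), (131, 201, 242), (96, 150, 201), (53, 92, 124), (31, 77, 105), (38, 92, 131), (84, 147, 199), (93, 165, 218), (96, 168, 219), (93, 164, 217), (94, 165, 218)]
234 [(165, 167, 179), (168, 168, 180), (173, 171, 185), (172, 173, 187),
[... 1280 characters left out ...]
 206, 245), (137, 209, 246), (137, 208, 245), (138, 207, 245), (137, 206, 245), (137, 207, 245), (135, 206, 245), (137, 205, 245), (133, 200, 243), (86, 144, 195), (85, 154, 205), (100, 173, 226)]
234 [(86, 99, 120), (134, 141, 152), (169, 171, 183), (179, 176, 191), (184, 184, 195), (185, 185, 196), (191, 190, 201), (196, 196, 209), (199, 201, 212), (196, 197, 208), (195, 197, 206), (149, 149, 159), (60, 91, 120), (29, 72, 99), (94, 148, 195), (125, 194, 239), (134, 204, 244), (134, 204, 244), (134, 205, 244), (136, 202, 244), (133, 204, 244), (141, 209, 247), (137, 210, 246), (134, 207, 245), (135, 204, 244), (131, 199, 241), (95, 150, 197), (88, 154, 202), (97, 171, 225), (102, 175, 227)]
```

```bash
cat > edge.py <<'E'
from fit import *
from scipy.ndimage import map_coordinates
def edges(im,n,A,B,N=40,half=4,lo=.05,hi=.95,view=False):
    """signed normal offset (px) measured - predicted along edge A-B (world). returns median, spread"""
    g=cv2.GaussianBlur(im.astype(np.float32),(0,0),.6)
    a,b=proj(n,[A,B]); d=(b-a)/np.linalg.norm(b-a); nn=np.array([-d[1],d[0]])
    out=[]
    for s in np.linspace(lo,hi,N):
        k=np.arange(-half,half+.01,.25); P=(a+(b-a)*s)[:,None]+nn[:,None]*k
        pr=np.stack([map_coordinates(g[:,:,c],[P[1],P[0]],order=1) for c in range(3)],1)
        G=np.linalg.norm(np.gradient(pr,axis=0),axis=1); i=G.argmax()
        if G[i]<4 or i in(0,len(k)-1): continue
        m=slice(max(i-4,0),i+5); out.append((G[m]*k[m]).sum()/G[m].sum())
    out=np.array(out); 
    return nn,np.median(out),np.percentile(out,75)-np.percentile(out,25),len(out)
E
python3 - <<'E'
from edge import *
p=[.575,-.108,-.19]; w=stand(p)
for f,t,n in (("pics/top0.png",-.085,"top"),("pics/t2f.png",-.022,"top"),("pics/side0.png",-.085,"side"),("pics/s2f.png",-.022,"side")):
    im=cv2.imread(f); print(f)
    for nm,L,W in (("base",[C[0],C[1],C[2],C[3],C[0]],lambda X:w(X)[0]),("plat",[P[0],P[1],P[2],P[3],P[0]],lambda X:w(tilt(X,t))[0])):
        for k,e in enumerate(("+x","-y","-x","+y")):
            nn,m,sp,c=edges(im,n,W(L[k]),W(L[k+1]))
            print(nm,e,nn.round(2),round(m,2),round(sp,2),c)
E
```

```text
pics/top0.png
base +x [-0.16  0.99] -0.17 0.28 36
base -y [-0.99 -0.12] -0.61 0.15 40
base -x [ 0.16 -0.99] 0.18 0.24 40
base +y [0.98 0.18] 1.02 0.29 40
plat +x [-0.14  0.99] -0.42 0.68 35
plat -y [-0.99 -0.14] 1.08 0.3 40
plat -x [ 0.15 -0.99] 0.33 0.65 40
plat +y [0.99 0.17] -0.82 0.24 40
pics/t2f.png
base +x [-0.16  0.99] -0.14 0.32 35
base -y [-0.99 -0.12] -0.62 0.16 40
base -x [ 0.16 -0.99] 0.13 0.25 37
base +y [0.98 0.18] 1.65 0.36 5
plat +x [-0.15  0.99] -0.35 0.8 34
plat -y [-0.99 -0.14] 1.12 0.22 40
plat -x [ 0.16 -0.99] 0.32 0.56 39
plat +y [0.99 0.17] -0.87 0.22 21
pics/side0.png
base +x [-0.89  0.46] -0.12 0.22 30
base -y [-0.33 -0.94] -2.58 0.96 40
base -x [ 0.93 -0.37] 0.27 0.41 39
base +y [0.26 0.97] 1.31 1.08 23
plat +x [-0.87  0.49] -0.21 2.38 14
plat -y [-0.31 -0.95] -0.3 0.19 40
plat -x [ 0.91 -0.4 ] 0.4 2.67 36
plat +y [0.27 0.96] -0.65 2.37 15
pics/s2f.png
base +x [-0.89  0.46] -0.05 0.21 29
base -y [-0.33 -0.94] -2.59 0.72 40
base -x [ 0.93 -0.37] 0.28 0.43 38
base +y [0.26 0.97] 1.26 1.51 20
plat +x [-0.89  0.46] -0.03 0.95 26
plat -y [-0.31 -0.95] -0.23 0.2 40
plat -x [ 0.92 -0.39] 0.31 3.0 37
plat +y [0.27 0.96] -1.26 2.08 34
```

```bash
cat > fit2.py <<'E'
from edge import *
D=.0629
imgs={"t0":cv2.imread("pics/top0.png"),"t2":cv2.imread("pics/t2f.png"),"s0":cv2.imread("pics/side0.png"),"s2":cv2.imread("pics/s2f.png")}
H={"s0":(up([SH[i] for i in range(6)],3,[265,200]),range(6)),
   "t0":(up([TH[0],TH[2],TH[5]],4.2,[260,190]),[0,2,5]),
   "s2":(up([(221,376),(443,274),(583,329),(514,472),(309,568),(161,523)],6.5,[295,215]),range(6)),
   "t2":(up([(327,405),(370,88),(301,479)],6.5,[325,195]),[0,2,5])}
pk=up([[112,165]],4.2,[260,190])
# base edge offsets evaluated once w.r.t. p0
p0=[.575,-.108,-.19,-.022]
obs=[]
for k in imgs:
    n={"t":"top","s":"side"}[k[0]]; t=p0[3]-(D if k[1]=="0" else 0); w=stand(p0)
    for nm,pts,Wf in (("base",C,None),("plat",P,t)):
        for j in range(4):
            if nm=="base" and j in(1,3): continue
            if n=="side" and (nm=="base" or j!=1): continue
            A,B=pts[j],pts[(j+1)%4]
            q=lambda X:(w(tilt(X,t)) if Wf is not None else w(X))[0]
            nn,m,sp,c=edges(imgs[k],n,q(A),q(B)); mid=proj(n,[q((A+B)/2)])[0]+nn*m
            obs.append((k,n,nm,j,A,B,nn,mid))
rim={"t0":(349.55,227.5),"t2":(355.05,228.4)}
def res(p,verb=False):
    w=stand(p[:3]); r=[]; off={"top":p[5:7],"side":p[7:9]}
    def add(name,v,s):
        v=np.asarray(v,float).ravel()
        if verb: print(name,v.round(2))
        r.append(v/s)
    for k,n,nm,j,A,B,nn,mid in obs:
        t=p[3]-(D if k[1]=="0" else 0); X=(A+B)/2
        q=proj(n,w(tilt(X,t)) if nm=="plat" else w(X))[0]+off[n]
        add(f"{k} {nm} {j}",[(q-mid)@nn],.4)
    for k,(uv,ids) in H.items():
        n={"t":"top","s":"side"}[k[0]]; t=p[3]-(D if k[1]=="0" else 0)
        add(k+" handles",proj(n,w(tilt([hnd(p[4],i,-.061) for i in ids],t)))+off[n]-uv,1.)
    for k,(u,v) in rim.items():
        t=p[3]-(D if k[1]=="0" else 0); q=proj("top",w(tilt([0,0,.245],t)))[0]+off["top"]
        add(k+" rim",[q[0]-u+ .17*(v-q[1])*-1*-1*0],.4)
    add("knob px",proj("top",w([0,.185,.074]))+off["top"]-pk,.8)
    add("knob arm mm",(w([0,.185,0])[0,:2]-[.6102,.0752])*1000,1.5)
    add("off",p[5:9],.8)
    return np.concatenate(r)
r=least_squares(res,[.575,-.107,-.19,-.01,-.79,0,0,0,0]); res(r.x,True)
print(r.x.round(4)); print(np.sqrt(np.diag(np.linalg.inv(r.jac.T@r.jac))).round(4), (r.fun**2).sum(), len(r.fun))
E
python3 fit2.py
```

```text
t0 base 0 [-0.16]
t0 base 2 [0.17]
t0 plat 0 [0.06]
t0 plat 1 [-0.24]
t0 plat 2 [0.03]
t0 plat 3 [-0.08]
t2 base 0 [-0.19]
t2 base 2 [0.22]
t2 plat 0 [0.01]
t2 plat 1 [-0.23]
t2 plat 2 [0.04]
t2 plat 3 [0.01]
s0 plat 1 [0.52]
s2 plat 1 [0.5]
s0 handles [ 0.77  0.8   0.45  0.28  0.54  0.34  0.05  0.32 -0.02  1.18 -0.4   0.67]
t0 handles [ 0.11  0.99 -0.24  0.5   0.17  0.84]
s2 handles [ 0.    0.32 -0.11  0.21  0.11  0.45 -0.35  0.73  0.25  0.38  0.21  0.77]
t2 handles [ 0.16  0.34 -0.48  0.24  0.23  0.34]
t0 rim [-0.21]
t2 rim [-0.17]
knob px [-0.21  0.64]
knob arm mm [ 0.76 -0.03]
off [-0.3  -0.    0.28 -0.27]
[ 0.5764 -0.1066 -0.1878 -0.0049 -0.7924 -0.2985 -0.0034  0.2836 -0.27  ]
[0.0011 0.0011 0.0057 0.0036 0.0094 0.404  0.4053 0.5509 0.4336] 15.199313508230238 60
```

Emit:
carry_out(
  commands=[
    {"tx":0,"ty":0,"tz":0,"rx":0,"ry":0,"rz":0.025,"jaw":0},
    {"tx":0,"ty":0,"tz":0,"rx":0,"ry":0,"rz":0.045,"jaw":0},
    {"tx":0,"ty":0,"tz":0,"rx":0,"ry":0,"rz":0.045,"jaw":0},
    {"tx":0,"ty":0,"tz":0,"rx":0,"ry":0,"rz":0.045,"jaw":0},
  ],
)

```text
time: 5.3
position: [0.6101, 0.0756, 0.0796]
tool_rot: [0.318, 3.125, 0.001]
ft_force: [1.1, 3.9, -0.3]
grip_width: 0.154
```

Run:
```python
from plan import *
import json
s=ctrl.get_state(); print(s["position"],s["joint_positions"],s["torque"],s["grip_width"]*87); M=R0().as_matrix(); print(np.arctan2(M[1,1],M[0,1]), M.round(3))
```

```text
[0.61006358 0.07559955 0.0796072 ] [-0.65807739  0.39812885  0.60636161  1.72634132 -0.25185721  1.09541821
  1.39619346] [ 0.70782839 -0.0810799  -0.01686039] 13.440034632577902
1.3682956110261353 [[-0.98   0.201  0.   ]
 [ 0.201  0.98   0.001]
 [-0.     0.001 -1.   ]]
```

Emit:
carry_out(
  commands=[
    {"tx":0,"ty":0,"tz":0,"rx":0,"ry":0,"rz":0,"jaw":0.6},
    {"tx":0,"ty":0,"tz":0,"rx":0,"ry":0,"rz":0,"jaw":0.6},
    {"tx":0,"ty":0,"tz":0,"rx":0,"ry":0,"rz":0,"jaw":0.6},
    {"tx":0,"ty":0,"tz":-0.04,"rx":0,"ry":0,"rz":0,"jaw":0.6},
    {"tx":0,"ty":0,"tz":-0.09,"rx":0,"ry":0,"rz":0,"jaw":0.6},
    {"tx":0,"ty":0,"tz":-0.15,"rx":0,"ry":0,"rz":0,"jaw":0.6},
    {"tx":0,"ty":0,"tz":-0.21,"rx":0,"ry":0,"rz":0,"jaw":0.6},
    {"tx":0,"ty":0,"tz":-0.25,"rx":0,"ry":0,"rz":0,"jaw":0.6},
  ],
)

```text
time: 6.3
position: [0.6105, 0.0744, 0.333]
tool_rot: [0.319, 3.122, 0.001]
ft_force: [0.8, 0.2, -0.6]
grip_width: 0.594
```

```bash
cat > fkfit.py <<'E'
from plan import *
import itertools
from scipy.optimize import least_squares
s=ctrl.get_state(); print(s["position"],s["joint_positions"],s["grip_width"])
data=[([-1.33288103,0.32181152,-0.07010037,1.45166813,0.02264759,1.37078695,-0.05689875],[0.14420282,0.63324162,0.22147255],[-3.50739318e-01,-3.12187885,2.96165886e-03]),
([-0.56915247,0.19993416,0.42056093,1.54857917,-0.08248482,1.41078123,2.32063593],[0.5896528,0.09836149,0.2583219],[1.35611595,-2.83374856,-4.49140895e-04]),
([-0.50669916,0.36441248,0.41540779,1.71667929,-0.16268326,1.09360412,2.42241958],[0.61052936,0.07512819,0.08419081],[-1.355,2.833,0]),
([-0.65138399,0.39644017,0.59776752,1.7260935,-0.24784325,1.09487715,1.43877314],[0.61006737,0.0756158,0.07962801],[0.246,3.132,0.001]),
([-0.65807739,0.39812885,0.60636161,1.72634132,-0.25185721,1.09541821,1.39619346],[0.61006358,0.07559955,0.0796072],[.318,3.125,.001]),
(s["joint_positions"],s["position"],s["tool_rot"])]
def fk(q,g,sg):
    # g: d1, a1, L1, e(elbow offset), L2, e2, a6, L3 ; sg signs
    E=Rn.from_euler
    R=E("z",sg[0]*q[0]); p=np.array([0,0,g[0]])
    p=p+R.apply([g[1],0,0]); R=R*E("y",sg[1]*q[1]); p=p+R.apply([0,0,g[2]])
    R=R*E("z",sg[2]*q[2]); p=p+R.apply([g[3],0,0]); R=R*E("y",sg[3]*q[3]); p=p+R.apply([g[4],0,g[5]])
    R=R*E("z",sg[4]*q[4]); p=p+R.apply([g[6],0,0]); R=R*E("y",sg[5]*q[5]); p=p+R.apply([g[7],0,g[8]])
    R=R*E("z",sg[6]*q[6]+g[9]); return p,R
if __name__=="__main__":
    best=[]
    for s1,s3,s5,s7 in itertools.product((1,-1),repeat=4):
        for off in (0,np.pi/2,-np.pi/2,np.pi):
            sg=(s1,1,s3,1,s5,1,s7)
            e=sum((fk(q,[0]*9+[off],sg)[1].inv()*Rn.from_rotvec(r)).magnitude() for q,p,r in data); best.append((e,sg,off))
    best.sort(key=lambda a:a[0]); print(best[:3])
    _,sg,off=best[0]
    def f(g): return np.concatenate([(fk(q,list(g)+[off],sg)[0]-p)*1000 for q,p,r in data]+[g[[1,3,4,6,7]]*3])
    r=least_squares(f,[.33,0,.4,0,0,.4,0,0,.3]); print(r.x.round(4),r.fun.round(1))
E
python3 fkfit.py
```

```text
[0.610547   0.07438227 0.33297729] [-0.69614713  0.24271428  0.66102307  1.38465929 -0.1485265   1.56054875
  1.31882953] 0.5938349710824671
[(0.0011141766944928466, (-1, 1, -1, 1, -1, 1, -1), 1.5707963267948966), (1.832385680055083, (-1, 1, -1, 1, 1, 1, -1), 1.5707963267948966), (2.786441572350779, (1, 1, -1, 1, -1, 1, -1), 0)]
[ 0.2217 -0.0552  0.4525 -0.0112 -0.0608  0.5114  0.0554 -0.0701  0.3328] [-28.9   5.1   2.8  -2.2   5.8  -0.4  -2.2   7.    0.8   0.9  -1.   -0.9
   1.1  -1.4  -1.    1.1  -2.9  -1.3  -0.2  -0.   -0.2   0.2  -0.2]
```

```bash
cat > fk2.py <<'E'
from fkfit import *
SG=(-1,1,-1,1,-1,1,-1); OFF=np.pi/2
def fk(q,g):
    E=Rn.from_euler; sg=SG
    R=E("z",sg[0]*q[0]); p=np.array([0,0,g[0]])
    p=p+R.apply([g[1],g[9],0]); R=R*E("y",sg[1]*q[1]); p=p+R.apply([0,0,g[2]])
    R=R*E("z",sg[2]*q[2]); p=p+R.apply([g[3],g[10],0]); R=R*E("y",sg[3]*q[3]); p=p+R.apply([g[4],0,g[5]])
    R=R*E("z",sg[4]*q[4]); p=p+R.apply([g[6],g[11],0]); R=R*E("y",sg[5]*q[5]); p=p+R.apply([g[7],0,g[8]])
    R=R*E("z",sg[6]*q[6]+OFF); return p,R
def fit(reg=3):
    def f(g): return np.concatenate([(fk(q,g)[0]-p)*1000 for q,p,r in data]+[g[[1,3,4,6,7,9,10,11]]*reg])
    return least_squares(f,[.33,0,.4,0,0,.4,0,0,.3,0,0,0],x_scale=.1)
if __name__=="__main__":
    for reg in(1,10): r=fit(reg); print(r.x.round(4),r.fun.round(1))
E
python3 fk2.py
```

```text
[0.610547   0.07438227 0.33297729] [-0.69614713  0.24271428  0.66102307  1.38465929 -0.1485265   1.56054875
  1.31882953] 0.5938349710824671
[ 2.495e-01  0.000e+00  4.678e-01  0.000e+00 -0.000e+00  5.131e-01
  0.000e+00 -0.000e+00  3.687e-01 -1.560e-02 -1.060e-02 -4.000e-04] [-0.  0.  0.  0.  0.  0.  0.  0.  0. -0.  0. -0. -0. -0. -0. -0. -0. -0.
  0.  0. -0.  0. -0. -0. -0. -0.]
[ 2.520e-01  0.000e+00  4.677e-01  0.000e+00 -0.000e+00  5.131e-01
  0.000e+00  0.000e+00  3.711e-01 -1.560e-02 -1.060e-02 -4.000e-04] [-0.   0.   0.   0.   0.   0.   0.   0.   0.  -0.   0.  -0.  -0.  -0.
 -0.  -0.  -0.  -0.   0.   0.  -0.   0.   0.  -0.2 -0.1 -0. ]
```

```bash
cat > ik.py <<'E'
import sys,os,io,contextlib
with contextlib.redirect_stdout(io.StringIO()):
    from fk2 import *
G=np.array([.2495,0,.4678,0,0,.5131,0,0,.3687,-.0156,-.0106,-.0004])
LO=np.array([-2.86,-.3,-1.38,.06,-1.56,.09,-2.69]);HI=np.array([2.86,2.09,1.24,2.45,4.7,2.05,2.69])
HUB=np.array([.5764,-.1066,.15]); YAW=-.188
RH=Rn.from_euler("z",YAW)
def hworld(a,y=-.042,r=.08): return HUB+RH.apply([r*np.sin(a),y,r*np.cos(a)])
def tool(beta,flip=1,dx=0.):  # tool z=(0,sinb,-cosb) in hub frame, jaws along +-x
    z=np.array([0,np.sin(beta),-np.cos(beta)]); y=np.array([flip,0,0.]); x=np.cross(y,z)
    return RH*Rn.from_matrix(np.c_[x,y,z])
def tcp(a,beta,y=-.042,ahead=.019):
    return hworld(a,y)+tool(beta).apply([0,0,ahead])
def ik(p,R,q0,wreg=.02):
    def f(q):
        pp,RR=fk(q,G); return np.r_[(pp-p)*10,(RR.inv()*R).as_rotvec()*3,wreg*(q-q0)]
    r=least_squares(f,np.clip(q0,LO+1e-3,HI-1e-3),bounds=(LO,HI)); pp,RR=fk(r.x,G)
    return r.x,np.linalg.norm(pp-p)*1000,(RR.inv()*R).magnitude()
E
python3 - <<'E'
from ik import *
q0=ctrl.get_state()["joint_positions"]
for beta in (.6,.8,1.0,1.2):
  for fl in (1,-1):
    q=q0.copy(); print("beta",beta,fl)
    for a in (-45,-90,-45,0,45,90):
        q,e,o=ik(tcp(np.radians(a),beta),tool(beta,fl),q)
        q,e,o=ik(tcp(np.radians(a),beta),tool(beta,fl),q)
        print(a,q.round(2),round(e,1),round(o,3), "minmargin",np.minimum(q-LO,HI-q).min().round(2), "elbow/wrist")
E
```

```text
beta 0.6 1
-45 [-0.22  0.34  0.94  1.78 -0.77  1.55  0.72] 0.0 0.0 minmargin 0.3 elbow/wrist
-90 [-0.2   0.36  0.92  1.88 -0.79  1.47  0.81] 0.0 0.0 minmargin 0.32 elbow/wrist
-45 [-0.22  0.34  0.94  1.78 -0.77  1.55  0.72] 0.0 0.0 minmargin 0.3 elbow/wrist
0 [-0.16  0.44  0.9   1.62 -0.84  1.63  0.68] 0.0 0.0 minmargin 0.34 elbow/wrist
45 [-0.1   0.57  0.85  1.5  -0.92  1.64  0.67] 0.0 0.0 minmargin 0.39 elbow/wrist
90 [-0.06  0.67  0.81  1.48 -0.97  1.59  0.72] 0.0 0.0 minmargin 0.43 elbow/wrist
beta 0.6 -1
-45 [-1.15 -0.3   1.24  1.94  0.07  1.15  2.69] 62.2 0.485 minmargin 0.0 elbow/wrist
-90 [-1.14 -0.3   1.24  2.06  0.11  1.03  2.69] 61.4 0.498 minmargin 0.0 elbow/wrist
-45 [-1.15 -0.3   1.24  1.94  0.07  1.15  2.69] 62.2 0.485 minmargin 0.0 elbow/wrist
0 [-1.16 -0.3   1.24  1.89  0.07  1.12  2.69] 69.8 0.493 minmargin 0.0 elbow/wrist
45 [-1.16 -0.3   1.24  1.94  0.11  0.97  2.69] 87.9 0.531 minmargin 0.0 elbow/wrist
90 [-1.15 -0.3   1.24  2.05  0.16  0.82  2.69] 107.5 0.565 minmargin 0.0 elbow/wrist
beta 0.8 1
-45 [-0.05  0.44  0.86  1.76 -0.93  1.7   0.84] 0.0 0.0 minmargin 0
[... 2293 characters left out ...]
05 elbow/wrist
45 [ 0.26  0.79  0.62  1.44 -1.29  1.98  0.83] 0.0 0.0 minmargin 0.07 elbow/wrist
90 [ 0.27  0.9   0.59  1.39 -1.32  1.95  0.87] 0.0 0.0 minmargin 0.1 elbow/wrist
beta 1.2 -1
-45 [-0.98 -0.3   1.24  1.94 -0.33  1.17  2.69] 106.6 0.823 minmargin 0.0 elbow/wrist
-90 [-1.01 -0.3   1.24  2.04 -0.27  1.06  2.69] 106.9 0.866 minmargin 0.0 elbow/wrist
-45 [-0.98 -0.3   1.24  1.94 -0.33  1.17  2.69] 106.6 0.823 minmargin 0.0 elbow/wrist
0 [-1.   -0.3   1.24  1.9  -0.34  1.12  2.69] 110.7 0.81 minmargin 0.0 elbow/wrist
45 [-1.03 -0.3   1.24  1.94 -0.3   0.96  2.69] 122.3 0.842 minmargin 0.0 elbow/wrist
90 [-1.06 -0.3   1.24  2.03 -0.23  0.79  2.69] 135.6 0.889 minmargin 0.0 elbow/wrist
```

Run:
```python
from ik import *
s=ctrl.get_state(); p0=s["position"]; r0=Rn.from_rotvec(s["tool_rot"]); q=s["joint_positions"]
B=.9; a=-.7924; T=tool(B)
grasp=tcp(a,B,y=-.045); pre=grasp-T.apply([0,0,.10])
way=np.array([.52,-.12,.42])
for nm,p in (("way",way),("pre",pre),("grasp",grasp)):
    print(nm,p.round(4),delta(p0,r0,p,T))
rv=(r0.inv()*T).as_rotvec()
for k in range(1,13):
    f=k/12; 
    p=p0+(way-p0)*min(1,f*1.6) if f<.625 else way+(pre-way)*(f-.625)/.375
    R=r0*Rn.from_rotvec(rv*min(1,f*1.1)); q2,e,o=ik(p,R,q); print(k,p.round(3),q2.round(2),(np.abs(q2-q)/.125).round(1).max(),round(e,1), r0.inv().apply(p-p0).round(3),(rv*min(1,f*1.1)).round(3)); q=q2
```

```text
way [ 0.52 -0.12  0.42] (array([ 0.04911253, -0.20855898, -0.08744879]), array([-0.69244318,  0.70801697,  1.441799  ]))
pre [ 0.5002 -0.2025  0.2565] (array([ 0.05238839, -0.29356552,  0.07591139]), array([-0.69244318,  0.70801697,  1.441799  ]))
grasp [ 0.5148 -0.1255  0.1944] (array([ 0.0538035 , -0.21532181,  0.13816827]), array([-0.69244318,  0.70801697,  1.441799  ]))
1 [0.598 0.048 0.345] [-0.63  0.25  0.69  1.36 -0.23  1.63  1.28] 0.7 0.0 [ 0.007 -0.028 -0.012] [-0.063  0.065  0.132]
2 [0.586 0.023 0.356] [-0.56  0.26  0.73  1.35 -0.32  1.7   1.24] 0.7 0.0 [ 0.013 -0.056 -0.023] [-0.127  0.13   0.264]
3 [ 0.574 -0.003  0.368] [-0.48  0.27  0.76  1.33 -0.41  1.77  1.19] 0.7 0.0 [ 0.02  -0.083 -0.035] [-0.19   0.195  0.396]
4 [ 0.562 -0.029  0.379] [-0.41  0.28  0.79  1.32 -0.49  1.84  1.15] 0.7 0.0 [ 0.026 -0.111 -0.047] [-0.254  0.26   0.529]
5 [ 0.55  -0.055  0.391] [-0.33  0.3   0.82  1.31 -0.57  1.9   1.09] 0.7 0.0 [ 0.033 -0.139 -0.058] [-0.317  0.325  0.661]
6 [ 0.538 -0.081  0.403] [-0.25  0.32  0.85  1.31 -0.65  1.97  1.03] 0.6 0.0 [ 0.039 -0.167 -0.07 ] [-0.381  0.389  0.793]
7 [ 0.526 -0.107  0.414] [-0.17  0.34  0.88  1.31 -0.73  2.03  0.96] 0.6 0.0 [ 0.046 -0.195 -0.082] [-0.444  0.454  0.925]
8 [ 0.518 -0.129  0.402] [-0.1   0.36  0.9   1.35 -0.8   2.04  0.91] 0.6 0.0 [ 0.049 -0.218 -0.069] [-0.508  0.519  1.057]
9 [ 0.513 -0.147  0.366] [-0.05  0.4   0.92  1.43 -0.86  2.02  0.88] 0.7 0.0 [ 0.05  -0.237 -0.033] [-0.571  0.584  1.189]
10 [ 0.509 -0.166  0.329] [ 0.01  0.44  0.93  1.51 -0.93  2.    0.85] 0.6 0.0 [ 0.051 -0.256  0.003] [-0.635  0.649  1.322]
11 [ 0.505 -0.184  0.293] [ 0.07  0.49  0.93  1.57 -0.99  1.99  0.83] 0.5 0.0 [ 0.052 -0.275  0.04 ] [-0.692  0.708  1.442]
12 [ 0.5   -0.202  0.257] [ 0.12  0.55  0.92  1.58 -0.99  1.97  0.91] 0.6 0.0 [ 0.052 -0.294  0.076] [-0.692  0.708  1.442]
```

Emit:
carry_out(
  commands=[
    {"tx":0.006,"ty":-0.03,"tz":0,"rx":-0.063,"ry":0.064,"rz":0.131,"jaw":0.5},
    {"tx":0.012,"ty":-0.06,"tz":0,"rx":-0.126,"ry":0.129,"rz":0.262,"jaw":0.5},
    {"tx":0.018,"ty":-0.09,"tz":0,"rx":-0.189,"ry":0.193,"rz":0.393,"jaw":0.45},
    {"tx":0.023,"ty":-0.12,"tz":0,"rx":-0.252,"ry":0.257,"rz":0.524,"jaw":0.45},
    {"tx":0.029,"ty":-0.15,"tz":0,"rx":-0.315,"ry":0.322,"rz":0.655,"jaw":0.45},
    {"tx":0.035,"ty":-0.18,"tz":0,"rx":-0.378,"ry":0.386,"rz":0.786,"jaw":0.45},
    {"tx":0.04,"ty":-0.21,"tz":0,"rx":-0.441,"ry":0.451,"rz":0.917,"jaw":0.45},
    {"tx":0.046,"ty":-0.24,"tz":0,"rx":-0.504,"ry":0.515,"rz":1.049,"jaw":0.45},
    {"tx":0.052,"ty":-0.27,"tz":0.005,"rx":-0.566,"ry":0.579,"rz":1.18,"jaw":0.45},
    {"tx":0.052,"ty":-0.285,"tz":0.025,"rx":-0.63,"ry":0.644,"rz":1.311,"jaw":0.45},
    {"tx":0.052,"ty":-0.294,"tz":0.05,"rx":-0.692,"ry":0.708,"rz":1.442,"jaw":0.45},
    {"tx":0.052,"ty":-0.294,"tz":0.076,"rx":-0.692,"ry":0.708,"rz":1.442,"jaw":0.45},
  ],
)

```text
time: 7.8
position: [0.4983, -0.2044, 0.2517]
tool_rot: [-1.867, -1.537, -0.895]
ft_force: [0.0, -0.2, 0.5]
grip_width: 0.457
```

Emit:
carry_out(
  commands=[
    {"tx":0,"ty":0,"tz":0,"rx":0,"ry":0,"rz":0,"jaw":0.45},
    {"tx":0,"ty":0,"tz":0,"rx":0,"ry":0,"rz":0,"jaw":0.45},
  ],
)

```text
time: 8.05
position: [0.5009, -0.2014, 0.2546]
tool_rot: [-1.859, -1.546, -0.895]
ft_force: [-0.2, 0.0, -0.2]
grip_width: 0.452
```

Run:
```python
from ik import *
s=ctrl.get_state(); p0=s["position"]; r0=Rn.from_rotvec(s["tool_rot"]); q=s["joint_positions"]; print(s["time"],p0,q,s["ft_force"],s["torque"])
B=.9; a=-.7924; T=tool(B)
grasp=tcp(a,B,y=-.045); print(grasp,delta(p0,r0,grasp,T))
a=get_image("side"); cv2.imwrite("pics/s3f.png",a[:,:,::-1]); a=a[180:380,255:435,::-1]; cv2.imwrite("pics/s3.png",cv2.resize(a,None,fx=3,fy=3,interpolation=cv2.INTER_CUBIC))
a=get_image("top");cv2.imwrite("pics/t3f.png",a[:,:,::-1]); a=a[190:300,260:450,::-1]; cv2.imwrite("pics/t3.png",cv2.resize(a,None,fx=4.2,fy=4.2,interpolation=cv2.INTER_CUBIC))
```

```text
8.05 [ 0.50087031 -0.2014163   0.25462257] [ 0.11968414  0.55180067  0.91203391  1.57779267 -0.98709366  1.96958553
  0.90807013] [-0.24914785  0.00406011 -0.24645224] [-0.9514663   0.19475859 -0.01207271]
[ 0.51481179 -0.12554001  0.19436049] (array([ 9.46523182e-04, -2.63860558e-05,  9.78887047e-02]), array([-0.0046665 ,  0.00201065,  0.0021745 ]))
```

View pics/s3.png

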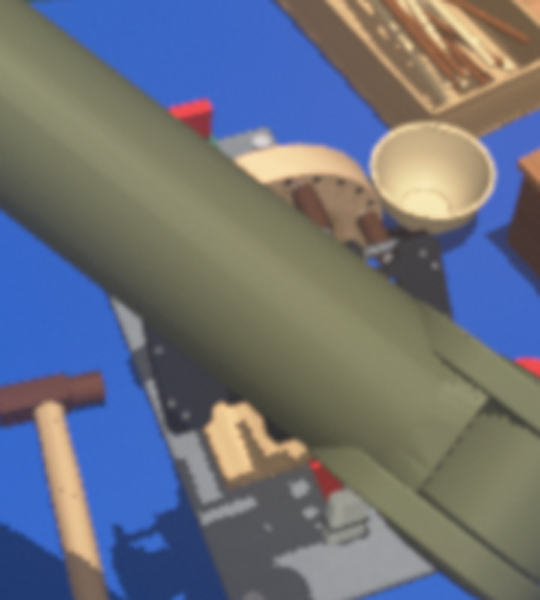

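View pics/t3.png

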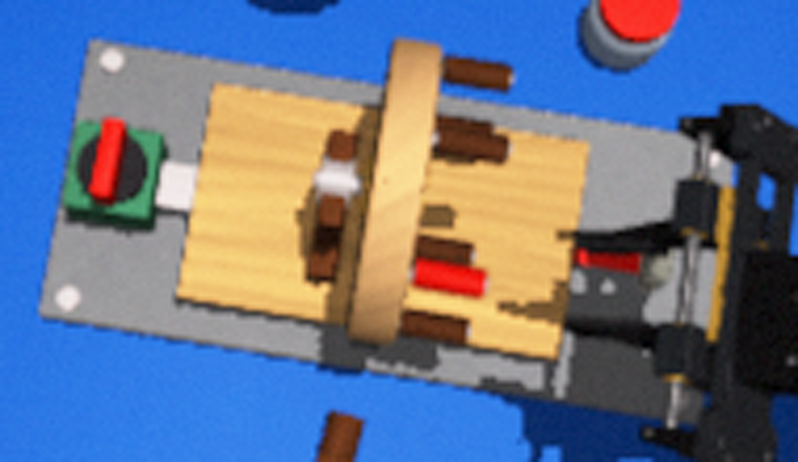

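Emit:
carry_out(
  commands=[
    {"tx":0.001,"ty":0,"tz":0.03,"rx":-0.004,"ry":0.002,"rz":0.002,"jaw":0.45},
    {"tx":0.001,"ty":0,"tz":0.06,"rx":-0.004,"ry":0.002,"rz":0.002,"jaw":0.45},
    {"tx":0.001,"ty":0,"tz":0.085,"rx":-0.004,"ry":0.002,"rz":0.002,"jaw":0.45},
    {"tx":0.001,"ty":0,"tz":0.097,"rx":-0.004,"ry":0.002,"rz":0.002,"jaw":0.45},
    {"tx":0.001,"ty":0,"tz":0.097,"rx":-0.004,"ry":0.002,"rz":0.002,"jaw":0.45},
    {"tx":0.001,"ty":0,"tz":0.097,"rx":-0.004,"ry":0.002,"rz":0.002,"jaw":0.45},
  ],
  grip_force=25,
)

```text
time: 8.9
position: [0.5141, -0.1282, 0.1947]
tool_rot: [-1.867, -1.538, -0.9]
ft_force: [-0.6, 0.3, 1.1]
grip_width: 0.446
```

Run:
```python
from ik import *
s=ctrl.get_state(); p0=s["position"]; r0=Rn.from_rotvec(s["tool_rot"]); print(s["time"],p0,s["ft_force"],s["torque"],s["grip_width"])
print(delta(p0,r0,tcp(-.7924,.9,y=-.045),tool(.9)))
a=get_image("top")[200:290,330:420,::-1]; cv2.imwrite("pics/t4.png",cv2.resize(a,None,fx=6.5,fy=6.5,interpolation=cv2.INTER_CUBIC))
```

```text
8.9 [ 0.5141426  -0.12823537  0.19472476] [-0.57536311  0.33861325  1.09607787] [-0.89018735  0.14997983  0.00175345] 0.44643505639707154
(array([0.00143988, 0.00014216, 0.00239833]), array([ 0.00267239,  0.00042582, -0.00353432]))
```

View pics/t4.png

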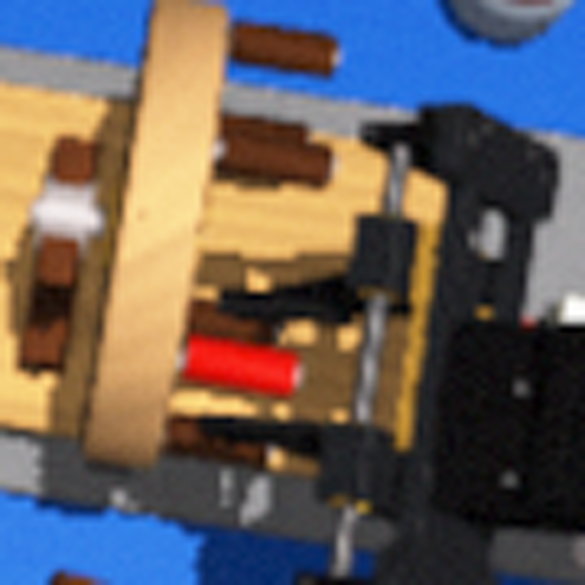

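Emit:
carry_out(
  commands=[
    {"tx":0.001,"ty":0,"tz":0.002,"rx":0,"ry":0,"rz":0,"jaw":0},
    {"tx":0.001,"ty":0,"tz":0.002,"rx":0,"ry":0,"rz":0,"jaw":0},
    {"tx":0.001,"ty":0,"tz":0.002,"rx":0,"ry":0,"rz":0,"jaw":0},
    {"tx":0.001,"ty":0,"tz":0.002,"rx":0,"ry":0,"rz":0,"jaw":0},
    {"tx":0.001,"ty":0,"tz":0.002,"rx":0,"ry":0,"rz":0,"jaw":0},
  ],
  grip_force=25,
)

```text
time: 9.57
position: [0.5142, -0.1252, 0.1935]
tool_rot: [-1.866, -1.536, -0.899]
ft_force: [-0.2, -0.4, -0.3]
grip_width: 0.201
```

```bash
cat > w.py <<'E'
from ik import *
import json,os
TA=tool(.9)
def rec(tag=""):
    s=ctrl.get_state(); p=s["position"]; r=Rn.from_rotvec(s["tool_rot"])
    g=p-r.apply([0,0,.019])        # grasp point
    h=RH.inv().apply(g-HUB); a=np.arctan2(h[0],h[2]); rad=np.hypot(h[0],h[2])
    F=RH.inv().apply(s["ft_force"])  # on tool
    tau=-(h[2]*F[0]-h[0]*F[2])       # torque applied on wheel about +y (theta+)
    d=dict(t=float(s["time"]),a=float(a),rad=float(rad),y=float(h[1]),tau=float(tau),F=F.round(2).tolist(),tag=tag,gw=float(s["grip_width"])*87)
    open("log.jsonl","a").write(json.dumps(d)+"\n"); print({k:(round(v,3) if isinstance(v,float) else v) for k,v in d.items()})
    return s
def arc(a0,steps,base=None):
    # tool-frame shift from angle a0 to a0+d (constant orientation)
    for d in steps:
        v=TA.inv().apply(hworld(a0+d)-hworld(a0)); print(round(np.degrees(d)),v.round(4).tolist())
E
python3 - <<'E'
from w import *
s=rec("gripped"); a=np.radians(-45)
print(delta(s["position"],Rn.from_rotvec(s["tool_rot"]),s["position"],TA)[1])
arc(-.7924,np.radians(np.arange(5,125,5)))
E
```

```text
{'t': 9.575, 'a': -0.807, 'rad': 0.08, 'y': -0.045, 'tau': 0.023, 'F': [-0.1, -0.42, -0.3], 'tag': 'gripped', 'gw': 17.496}
[ 0.00123177 -0.00043972 -0.00449344]
5 [0.0037, 0.0051, -0.003]
10 [0.0071, 0.0106, -0.0056]
15 [0.01, 0.0165, -0.008]
20 [0.0126, 0.0226, -0.01]
25 [0.0147, 0.0291, -0.0117]
30 [0.0164, 0.0357, -0.013]
35 [0.0176, 0.0425, -0.014]
40 [0.0184, 0.0494, -0.0146]
45 [0.0187, 0.0564, -0.0148]
50 [0.0185, 0.0634, -0.0147]
55 [0.0178, 0.0703, -0.0141]
60 [0.0166, 0.0771, -0.0132]
65 [0.015, 0.0838, -0.0119]
70 [0.013, 0.0903, -0.0103]
75 [0.0105, 0.0965, -0.0083]
80 [0.0076, 0.1024, -0.006]
85 [0.0043, 0.108, -0.0034]
90 [0.0006, 0.1131, -0.0005]
95 [-0.0034, 0.1179, 0.0027]
100 [-0.0077, 0.1222, 0.0061]
105 [-0.0123, 0.126, 0.0098]
110 [-0.0171, 0.1292, 0.0136]
115 [-0.0222, 0.1319, 0.0176]
120 [-0.0274, 0.1341, 0.0217]
```

Emit:
carry_out(
  commands=[
    {"tx":0.0037,"ty":0.0051,"tz":-0.003,"rx":0,"ry":0,"rz":0,"jaw":0},
    {"tx":0.0071,"ty":0.0106,"tz":-0.0056,"rx":0,"ry":0,"rz":0,"jaw":0},
  ],
)

```text
time: 9.82
position: [0.5224, -0.1268, 0.201]
tool_rot: [-1.865, -1.534, -0.892]
ft_force: [-7.0, 0.8, -4.6]
grip_width: 0.197
```

Emit:
carry_out(
  commands=[
    {"tx":0.0029,"ty":0.0059,"tz":-0.0024,"rx":0,"ry":0,"rz":0,"jaw":0},
    {"tx":0.0055,"ty":0.012,"tz":-0.0044,"rx":0,"ry":0,"rz":0,"jaw":0},
  ],
)

```text
time: 10.07
position: [0.534, -0.129, 0.2085]
tool_rot: [-1.864, -1.534, -0.892]
ft_force: [-8.2, 1.0, -2.0]
grip_width: 0.196
```

Run:
```python
from w import *
s=rec("+"); print(s["ft_force"],s["torque"])
```

```text
{'t': 10.075, 'a': -0.488, 'rad': 0.08, 'y': -0.045, 'tau': 0.653, 'F': [-8.21, -0.53, -2.05], 'tag': '+', 'gw': 17.09}
[-8.15995148  1.01628111 -2.04617362] [-1.25708855  1.41915864  1.4355369 ]
```

Emit:
carry_out(
  commands=[
    {"tx":0.0021,"ty":0.0065,"tz":-0.0017,"rx":0,"ry":0,"rz":0,"jaw":0},
    {"tx":0.0038,"ty":0.0131,"tz":-0.003,"rx":0,"ry":0,"rz":0,"jaw":0},
  ],
)

```text
time: 10.32
position: [0.5469, -0.1315, 0.2138]
tool_rot: [-1.863, -1.533, -0.893]
ft_force: [-8.5, 0.4, 0.2]
grip_width: 0.196
```

Emit:
carry_out(
  commands=[
    {"tx":0.0012,"ty":0.0068,"tz":-0.001,"rx":0,"ry":0,"rz":0,"jaw":0},
    {"tx":0.002,"ty":0.0137,"tz":-0.0016,"rx":0,"ry":0,"rz":0,"jaw":0},
  ],
)

```text
time: 10.58
position: [0.5605, -0.1341, 0.2168]
tool_rot: [-1.862, -1.534, -0.894]
ft_force: [-9.3, 0.2, 1.2]
grip_width: 0.198
```

Emit:
carry_out(
  commands=[
    {"tx":0.0003,"ty":0.007,"tz":-0.0002,"rx":0,"ry":0,"rz":0,"jaw":0},
    {"tx":0.0001,"ty":0.014,"tz":-0.0001,"rx":0,"ry":0,"rz":0,"jaw":0},
  ],
)

```text
time: 10.82
position: [0.5745, -0.1368, 0.2173]
tool_rot: [-1.862, -1.534, -0.895]
ft_force: [-7.8, -0.5, 1.9]
grip_width: 0.195
```

Emit:
carry_out(
  commands=[
    {"tx":-0.0007,"ty":0.0069,"tz":0.0006,"rx":0,"ry":0,"rz":0,"jaw":0},
    {"tx":-0.0019,"ty":0.0137,"tz":0.0015,"rx":0,"ry":0,"rz":0,"jaw":0},
  ],
)

```text
time: 11.08
position: [0.5882, -0.1394, 0.2153]
tool_rot: [-1.862, -1.534, -0.896]
ft_force: [-7.8, 0.3, 3.6]
grip_width: 0.192
```

Emit:
carry_out(
  commands=[
    {"tx":-0.0016,"ty":0.0067,"tz":0.0013,"rx":0,"ry":0,"rz":0,"jaw":0},
    {"tx":-0.0036,"ty":0.0132,"tz":0.0029,"rx":0,"ry":0,"rz":0,"jaw":0},
  ],
)

```text
time: 11.32
position: [0.6015, -0.1419, 0.2108]
tool_rot: [-1.862, -1.535, -0.897]
ft_force: [-7.3, -0.1, 3.0]
grip_width: 0.195
```

Emit:
carry_out(
  commands=[
    {"tx":-0.0025,"ty":0.0062,"tz":0.002,"rx":0,"ry":0,"rz":0,"jaw":0},
    {"tx":-0.0054,"ty":0.0121,"tz":0.0043,"rx":0,"ry":0,"rz":0,"jaw":0},
  ],
)

```text
time: 11.58
position: [0.6137, -0.1443, 0.2041]
tool_rot: [-1.862, -1.535, -0.898]
ft_force: [-6.2, 0.1, 4.3]
grip_width: 0.198
```

Emit:
carry_out(
  commands=[
    {"tx":-0.0033,"ty":0.0056,"tz":0.0026,"rx":0,"ry":0,"rz":0,"jaw":0},
    {"tx":-0.007,"ty":0.0107,"tz":0.0055,"rx":0,"ry":0,"rz":0,"jaw":0},
  ],
)

```text
time: 11.82
position: [0.6245, -0.1463, 0.1953]
tool_rot: [-1.862, -1.536, -0.899]
ft_force: [-5.4, 0.4, 5.5]
grip_width: 0.197
```

Run:
```python
from w import *
s=rec("+"); print(s["ft_force"],s["torque"],s["joint_positions"])
```

```text
{'t': 11.825, 'a': 0.764, 'rad': 0.079, 'y': -0.045, 'tau': 0.606, 'F': [-5.39, -0.57, 5.46], 'tag': '+', 'gw': 17.117}
[-5.40019078  0.44532405  5.46004355] [-0.12286308  0.82881396  1.0015758 ] [ 0.06105915  0.70363766  0.81668701  1.4713577  -1.16077029  1.85606675
  0.79303059]
```

```bash
cat > an.py <<'E'
from w import *
D=[ # dir, pos, rotvec, force
(1,[0.534,-0.129,0.2085],[-1.864,-1.534,-.892],[-8.2,1.0,-2.0]),
(1,[0.5469,-0.1315,0.2138],[-1.863,-1.533,-.893],[-8.5,.4,.2]),
(1,[.5605,-.1341,.2168],[-1.862,-1.534,-.894],[-9.3,.2,1.2]),
(1,[.5745,-.1368,.2173],[-1.862,-1.534,-.895],[-7.8,-.5,1.9]),
(1,[.5882,-.1394,.2153],[-1.862,-1.534,-.896],[-7.8,.3,3.6]),
(1,[.6015,-.1419,.2108],[-1.862,-1.535,-.897],[-7.3,-.1,3.0]),
(1,[.6137,-.1443,.2041],[-1.862,-1.535,-.898],[-6.2,.1,4.3]),
(1,[.6245,-.1463,.1953],[-1.862,-1.536,-.899],[-5.4,.4,5.5]),
]
try:
    from more import M; D+=M
except ImportError: pass
def comp(d):
    s,p,rv,F=d; h=RH.inv().apply(np.array(p)-Rn.from_rotvec(rv).apply([0,0,.019])-HUB); F=RH.inv().apply(F)
    a=np.arctan2(h[0],h[2]); R=np.hypot(h[0],h[2]); return s,a,R,-(h[2]*F[0]-h[0]*F[2]), -(F[0]*np.sin(a)+F[2]*np.cos(a))
X=np.array([comp(d) for d in D])
if __name__=="__main__":
    for x in X: print(int(x[0]),np.degrees(x[1]).round(1),x[2].round(4),x[3].round(3),"radial on wheel",x[4].round(2))
    w=.7
    def f(p): return np.r_[(X[:,3]-X[:,0]*(p[2]+.06*w)-p[0]*np.sin(X[:,1]+p[1]))/.04,(p[2]-.36)/.02]
    # gravity torque resisting: slug at angle (a+g) from up; weight pulls heavy side to down: tau_grav=+K sin(a+g); applied=-K sin(a+g)
    best=min((least_squares(f,[.3,g,.36]) for g in np.linspace(-3,3,7)),key=lambda r:r.cost); p=best.x
    K,g=p[0],p[1]
    if K<0: K,g=-K,g+np.pi
    g+=np.pi   # applied=K sin(a+g0) = -K sin(a+g0+pi)
    g=(g+np.pi)%(2*np.pi)-np.pi
    print("K",K,"slug angle relative to red handle deg",np.degrees(g),"fric",p[2],"sd",np.sqrt(np.diag(np.linalg.inv(best.jac.T@best.jac))), best.fun.round(1))
    print("red angle for heavy down", np.degrees((np.pi-g+np.pi)%(2*np.pi)-np.pi))
E
python3 an.py
```

```text
1 -28.0 0.0796 0.654 radial on wheel -2.1
1 -17.8 0.0794 0.632 radial on wheel -2.76
1 -7.5 0.0793 0.708 radial on wheel -2.39
1 2.8 0.0792 0.606 radial on wheel -1.53
1 13.0 0.0791 0.659 radial on wheel -1.77
1 23.3 0.079 0.613 radial on wheel 0.08
1 33.6 0.0791 0.59 radial on wheel -0.2
1 43.8 0.079 0.608 radial on wheel -0.25
K 0.25549361492154493 slug angle relative to red handle deg -85.69144741862456 fric 0.36175562750758306 sd [0.02696321 0.14023932 0.01988237] [ 0.4 -0.5  1.2 -1.3  0.3 -0.4 -0.4  0.8  0.1]
red angle for heavy down -94.30855258137544
```

Emit:
carry_out(
  commands=[
    {"tx":0.0037,"ty":-0.0051,"tz":-0.0029,"rx":0,"ry":0,"rz":0,"jaw":0},
    {"tx":0.007,"ty":-0.0107,"tz":-0.0055,"rx":0,"ry":0,"rz":0,"jaw":0},
  ],
)

```text
time: 12.08
position: [0.6151, -0.1446, 0.2031]
tool_rot: [-1.866, -1.537, -0.9]
ft_force: [2.1, -0.5, -1.1]
grip_width: 0.2
```

Emit:
carry_out(
  commands=[
    {"tx":0.0029,"ty":-0.0059,"tz":-0.0023,"rx":0,"ry":0,"rz":0,"jaw":0},
    {"tx":0.0054,"ty":-0.0121,"tz":-0.0043,"rx":0,"ry":0,"rz":0,"jaw":0},
  ],
)

```text
time: 12.32
position: [0.6026, -0.1422, 0.2104]
tool_rot: [-1.866, -1.537, -0.9]
ft_force: [1.4, -0.4, 0.5]
grip_width: 0.199
```

Emit:
carry_out(
  commands=[
    {"tx":0.002,"ty":-0.0065,"tz":-0.0016,"rx":0,"ry":0,"rz":0,"jaw":0},
    {"tx":0.0036,"ty":-0.0132,"tz":-0.0029,"rx":0,"ry":0,"rz":0,"jaw":0},
  ],
)

```text
time: 12.58
position: [0.5896, -0.1397, 0.215]
tool_rot: [-1.865, -1.537, -0.9]
ft_force: [1.1, -0.6, 0.4]
grip_width: 0.197
```

Emit:
carry_out(
  commands=[
    {"tx":0.0012,"ty":-0.0068,"tz":-0.0009,"rx":0,"ry":0,"rz":0,"jaw":0},
    {"tx":0.0019,"ty":-0.0137,"tz":-0.0015,"rx":0,"ry":0,"rz":0,"jaw":0},
  ],
)

```text
time: 12.82
position: [0.5761, -0.1371, 0.2172]
tool_rot: [-1.865, -1.536, -0.9]
ft_force: [1.5, -0.2, 0.4]
grip_width: 0.197
```

Emit:
carry_out(
  commands=[
    {"tx":0.0002,"ty":-0.007,"tz":-0.0001,"rx":0,"ry":0,"rz":0,"jaw":0},
    {"tx":-0.0001,"ty":-0.014,"tz":0.0001,"rx":0,"ry":0,"rz":0,"jaw":0},
  ],
)

```text
time: 13.08
position: [0.5623, -0.1345, 0.217]
tool_rot: [-1.865, -1.536, -0.9]
ft_force: [1.6, -1.9, 0.7]
grip_width: 0.198
```

Emit:
carry_out(
  commands=[
    {"tx":-0.0008,"ty":-0.0069,"tz":0.0006,"rx":0,"ry":0,"rz":0,"jaw":0},
    {"tx":-0.002,"ty":-0.0137,"tz":0.0016,"rx":0,"ry":0,"rz":0,"jaw":0},
  ],
)

```text
time: 13.32
position: [0.5489, -0.1319, 0.2144]
tool_rot: [-1.865, -1.536, -0.899]
ft_force: [1.0, -1.8, 1.3]
grip_width: 0.2
```

Emit:
carry_out(
  commands=[
    {"tx":-0.0017,"ty":-0.0066,"tz":0.0013,"rx":0,"ry":0,"rz":0,"jaw":0},
    {"tx":-0.0038,"ty":-0.0131,"tz":0.003,"rx":0,"ry":0,"rz":0,"jaw":0},
  ],
)

```text
time: 13.58
position: [0.536, -0.1294, 0.2094]
tool_rot: [-1.865, -1.536, -0.899]
ft_force: [0.1, -2.0, 2.3]
grip_width: 0.198
```

Emit:
carry_out(
  commands=[
    {"tx":-0.0026,"ty":-0.0061,"tz":0.002,"rx":0,"ry":0,"rz":0,"jaw":0},
    {"tx":-0.0055,"ty":-0.012,"tz":0.0044,"rx":0,"ry":0,"rz":0,"jaw":0},
  ],
)

```text
time: 13.82
position: [0.5243, -0.1271, 0.2022]
tool_rot: [-1.866, -1.536, -0.899]
ft_force: [0.3, -1.5, 1.8]
grip_width: 0.195
```

Emit:
carry_out(
  commands=[
    {"tx":-0.0034,"ty":-0.0055,"tz":0.0026,"rx":0,"ry":0,"rz":0,"jaw":0},
    {"tx":-0.0071,"ty":-0.0106,"tz":0.0056,"rx":0,"ry":0,"rz":0,"jaw":0},
  ],
)

```text
time: 14.08
position: [0.5139, -0.1251, 0.1931]
tool_rot: [-1.866, -1.536, -0.899]
ft_force: [0.7, -1.7, 2.6]
grip_width: 0.195
```

Run:
```python
from w import *
s=rec("-"); print(s["ft_force"],s["torque"],s["joint_positions"])
a0=-.7924
for i in range(0,18):
    b=a0-np.radians(5*i)
    print(-45.4-5*i, *[TA.inv().apply(hworld(b-np.radians(d))-hworld(b)).round(4).tolist() for d in (5,)])
```

```text
{'t': 14.075, 'a': -0.812, 'rad': 0.08, 'y': -0.045, 'tau': -0.207, 'F': [1.02, -1.49, 2.6], 'tag': '-', 'gw': 16.996}
[ 0.72475922 -1.6510093   2.60071556] [-0.82037681  0.1131692  -0.09673097] [-0.01437856  0.51900926  0.89270825  1.75214543 -1.01864601  1.80227072
  0.91330104]
-45.4 [-0.0041, -0.0047, 0.0032]
-50.4 [-0.0044, -0.0042, 0.0035]
-55.4 [-0.0046, -0.0037, 0.0037]
-60.4 [-0.0049, -0.0032, 0.0039]
-65.4 [-0.0051, -0.0026, 0.004]
-70.4 [-0.0052, -0.0021, 0.0041]
-75.4 [-0.0053, -0.0015, 0.0042]
-80.4 [-0.0054, -0.0009, 0.0043]
-85.4 [-0.0055, -0.0003, 0.0043]
-90.4 [-0.0055, 0.0004, 0.0043]
-95.4 [-0.0054, 0.001, 0.0043]
-100.4 [-0.0053, 0.0016, 0.0042]
-105.4 [-0.0052, 0.0021, 0.0041]
-110.4 [-0.005, 0.0027, 0.004]
-115.4 [-0.0048, 0.0033, 0.0038]
-120.4 [-0.0046, 0.0038, 0.0036]
-125.4 [-0.0043, 0.0043, 0.0034]
-130.4 [-0.004, 0.0048, 0.0032]
```

Emit:
carry_out(
  commands=[
    {"tx":-0.0041,"ty":-0.0047,"tz":0.0032,"rx":0,"ry":0,"rz":0,"jaw":0},
    {"tx":-0.0085,"ty":-0.0089,"tz":0.0067,"rx":0,"ry":0,"rz":0,"jaw":0},
  ],
  grip_force=40,
)

```text
time: 14.32
position: [0.5052, -0.1235, 0.1823]
tool_rot: [-1.866, -1.536, -0.899]
ft_force: [0.6, -2.8, 2.9]
grip_width: 0.194
```

Emit:
carry_out(
  commands=[
    {"tx":-0.0046,"ty":-0.0037,"tz":0.0037,"rx":0,"ry":0,"rz":0,"jaw":0},
  ],
)

```text
time: 14.45
position: [0.5017, -0.1227, 0.1764]
tool_rot: [-1.866, -1.536, -0.899]
ft_force: [0.3, -2.4, 3.0]
grip_width: 0.196
```

Emit:
carry_out(
  commands=[
    {"tx":-0.0049,"ty":-0.0032,"tz":0.0039,"rx":0,"ry":0,"rz":0,"jaw":0},
  ],
)

```text
time: 14.58
position: [0.4986, -0.1221, 0.1701]
tool_rot: [-1.866, -1.536, -0.899]
ft_force: [-0.2, -3.0, 2.3]
grip_width: 0.189
```

Emit:
carry_out(
  commands=[
    {"tx":-0.0051,"ty":-0.0026,"tz":0.004,"rx":0,"ry":0,"rz":0,"jaw":0},
  ],
)

```text
time: 14.7
position: [0.496, -0.1216, 0.1636]
tool_rot: [-1.866, -1.536, -0.899]
ft_force: [-0.4, -3.0, 3.8]
grip_width: 0.19
```

Emit:
carry_out(
  commands=[
    {"tx":-0.0052,"ty":-0.0021,"tz":0.0041,"rx":0,"ry":0,"rz":0,"jaw":0},
  ],
)

```text
time: 14.82
position: [0.4941, -0.1213, 0.157]
tool_rot: [-1.866, -1.536, -0.9]
ft_force: [0.3, -3.1, 4.2]
grip_width: 0.195
```

Emit:
carry_out(
  commands=[
    {"tx":-0.0053,"ty":-0.0015,"tz":0.0042,"rx":0,"ry":0,"rz":0,"jaw":0},
  ],
)

```text
time: 14.95
position: [0.4927, -0.121, 0.1503]
tool_rot: [-1.866, -1.537, -0.9]
ft_force: [-0.3, -3.4, 3.3]
grip_width: 0.193
```

Emit:
carry_out(
  commands=[
    {"tx":-0.0054,"ty":-0.0009,"tz":0.0043,"rx":0,"ry":0,"rz":0,"jaw":0},
  ],
)

```text
time: 15.08
position: [0.4919, -0.1208, 0.1434]
tool_rot: [-1.866, -1.537, -0.9]
ft_force: [0.6, -3.5, 3.8]
grip_width: 0.197
```

Emit:
carry_out(
  commands=[
    {"tx":-0.0055,"ty":-0.0003,"tz":0.0043,"rx":0,"ry":0,"rz":0,"jaw":0},
  ],
)

```text
time: 15.2
position: [0.4916, -0.1208, 0.1365]
tool_rot: [-1.866, -1.537, -0.9]
ft_force: [-0.1, -3.6, 4.7]
grip_width: 0.191
```

Emit:
carry_out(
  commands=[
    {"tx":-0.0055,"ty":0.0004,"tz":0.0043,"rx":0,"ry":0,"rz":0,"jaw":0},
  ],
)

```text
time: 15.32
position: [0.492, -0.1209, 0.1295]
tool_rot: [-1.866, -1.537, -0.9]
ft_force: [0.8, -3.9, 5.8]
grip_width: 0.192
```

Run:
```python
from w import *
s=rec("-"); print(s["ft_force"],s["torque"],s["joint_positions"],s["position"],s["tool_rot"])
```

```text
{'t': 15.325, 'a': -1.678, 'rad': 0.081, 'y': -0.045, 'tau': -0.452, 'F': [1.49, -3.67, 5.79], 'tag': '-', 'gw': 16.747}
[ 0.77987824 -3.88656598  5.78578537] [-0.5412568  -0.02734911 -0.26841074] [ 0.00919408  0.5751878   0.86973481  1.8391829  -1.03114933  1.73805335
  1.03158655] [ 0.49200948 -0.12085083  0.12954598] [-1.8655035  -1.53651452 -0.89999533]
```

Emit:
carry_out(
  commands=[
    {"tx":-0.0054,"ty":0.001,"tz":0.0043,"rx":0,"ry":0,"rz":0,"jaw":0},
  ],
)

```text
time: 15.45
position: [0.493, -0.121, 0.1227]
tool_rot: [-1.865, -1.536, -0.9]
ft_force: [0.7, -3.9, 5.9]
grip_width: 0.194
```

Emit:
carry_out(
  commands=[
    {"tx":-0.0053,"ty":0.0016,"tz":0.0042,"rx":0,"ry":0,"rz":0,"jaw":0},
  ],
)

```text
time: 15.58
position: [0.4945, -0.1213, 0.116]
tool_rot: [-1.865, -1.536, -0.9]
ft_force: [-0.4, -3.4, 5.8]
grip_width: 0.197
```

Emit:
carry_out(
  commands=[
    {"tx":-0.0052,"ty":0.0021,"tz":0.0041,"rx":0,"ry":0,"rz":0,"jaw":0},
  ],
)

```text
time: 15.7
position: [0.4965, -0.1217, 0.1095]
tool_rot: [-1.865, -1.536, -0.9]
ft_force: [0.1, -4.2, 7.0]
grip_width: 0.192
```

Emit:
carry_out(
  commands=[
    {"tx":-0.005,"ty":0.0027,"tz":0.004,"rx":0,"ry":0,"rz":0,"jaw":0},
  ],
)

```text
time: 15.82
position: [0.4991, -0.1222, 0.1032]
tool_rot: [-1.865, -1.536, -0.9]
ft_force: [0.3, -3.8, 6.0]
grip_width: 0.193
```

Emit:
carry_out(
  commands=[
    {"tx":-0.0048,"ty":0.0033,"tz":0.0038,"rx":0,"ry":0,"rz":0,"jaw":0},
  ],
)

```text
time: 15.95
position: [0.5022, -0.1227, 0.0972]
tool_rot: [-1.864, -1.536, -0.9]
ft_force: [0.3, -5.0, 7.3]
grip_width: 0.193
```

Emit:
carry_out(
  commands=[
    {"tx":-0.0046,"ty":0.0038,"tz":0.0036,"rx":0,"ry":0,"rz":0,"jaw":0},
  ],
)

```text
time: 16.08
position: [0.5058, -0.1234, 0.0914]
tool_rot: [-1.864, -1.536, -0.9]
ft_force: [-1.7, -4.4, 7.8]
grip_width: 0.196
```

Emit:
carry_out(
  commands=[
    {"tx":-0.0043,"ty":0.0043,"tz":0.0034,"rx":0,"ry":0,"rz":0,"jaw":0},
  ],
)

```text
time: 16.2
position: [0.5098, -0.1242, 0.086]
tool_rot: [-1.864, -1.536, -0.9]
ft_force: [-2.0, -3.9, 8.0]
grip_width: 0.195
```

```bash
python3 - <<'E'
from w import *
s=rec("-"); print(s["ft_force"],s["torque"],s["joint_positions"],s["position"],s["tool_rot"])
E
cat > more.py <<'E'
r=[-1.866,-1.536,-.9]
M=[(-1,p,r,f) for p,f in [
([0.6026,-0.1422,0.2104],[1.4,-.4,.5]),([0.5896,-0.1397,0.215],[1.1,-.6,.4]),([0.5761,-0.1371,0.2172],[1.5,-.2,.4]),
([0.5623,-0.1345,0.217],[1.6,-1.9,.7]),([0.5489,-0.1319,0.2144],[1.0,-1.8,1.3]),([0.536,-0.1294,0.2094],[.1,-2,2.3]),
([0.5243,-0.1271,0.2022],[.3,-1.5,1.8]),([0.5139,-0.1251,0.1931],[.7,-1.7,2.6]),([0.5052,-0.1235,0.1823],[.6,-2.8,2.9]),
([0.5017,-0.1227,0.1764],[.3,-2.4,3.0]),([0.4986,-0.1221,0.1701],[-.2,-3,2.3]),([0.496,-0.1216,0.1636],[-.4,-3,3.8]),
([0.4941,-0.1213,0.157],[.3,-3.1,4.2]),([0.4927,-0.121,0.1503],[-.3,-3.4,3.3]),([0.4919,-0.1208,0.1434],[.6,-3.5,3.8]),
([0.4916,-0.1208,0.1365],[-.1,-3.6,4.7]),([0.492,-0.1209,0.1295],[.8,-3.9,5.8])]]
E
python3 an.py
```

```text
{'t': 16.2, 'a': -2.27, 'rad': 0.081, 'y': -0.045, 'tau': -0.557, 'F': [-1.2, -4.22, 7.96], 'tag': '-', 'gw': 17.002}
[-1.9679551  -3.92491619  7.96209419] [-0.11294756  0.14920864  0.14542341] [ 0.04224943  0.66981835  0.82511681  1.81326814 -1.08487026  1.71261695
  1.0753339 ] [ 0.50984628 -0.12423205  0.08597893] [-1.86380428 -1.53564805 -0.90000617]
1 -28.0 0.0796 0.654 radial on wheel -2.1
1 -17.8 0.0794 0.632 radial on wheel -2.76
1 -7.5 0.0793 0.708 radial on wheel -2.39
1 2.8 0.0792 0.606 radial on wheel -1.53
1 13.0 0.0791 0.659 radial on wheel -1.77
1 23.3 0.079 0.613 radial on wheel 0.08
1 33.6 0.0791 0.59 radial on wheel -0.2
1 43.8 0.079 0.608 radial on wheel -0.25
-1 24.1 0.0791 -0.089 radial on wheel -1.05
-1 14.0 0.0791 -0.084 radial on wheel -0.68
-1 3.9 0.0792 -0.117 radial on wheel -0.5
-1 -6.3 0.0793 -0.158 radial on wheel -0.48
-1 -16.3 0.0794 -0.13 radial on wheel -0.88
-1 -26.5 0.0795 -0.115 radial on wheel -1.85
-1 -36.5 0.0796 -0.122 radial on wheel -1.1
-1 -46.6 0.0798 -0.206 radial on wheel -1.06
-1 -56.6 0.0801 -0.243 radial on wheel -0.67
-1 -61.5 0.0801 -0.24 radial on wheel -0.78
-1 -66.6 0.0802 -0.181 radial on wheel -0.58
-1 -71.6 0.0803 -0.294 radial on wheel -1.04
-1 -76.5 0.0804 -0.345 radial on wheel -0.13
-1 -81.4 0.0805 -0.267 radial on wheel -0.16
-1 -86.3 0.0806 -0.312 radial on wheel 1.0
-1 -91.2 0.0807 -0.378 radial on wheel 0.67
-1 -96.2 0.0807 -0.452 radial on wheel 2.13
K 0.2801515912857882 slug angle relative to red handle deg -86.58740100041737 fric 0.3426634099812088 sd [0.01068483 0.05610291 0.00946004] [ 0.4 -0.6  1.1 -1.4  0.1 -0.5 -0.5  0.8  1.2  0.8 -0.3 -1.3 -0.4  0.3
  0.7 -0.6 -0.7 -0.1  1.9 -0.3 -1.   1.5  1.  -0.1 -1.4 -0.9]
red angle for heavy down -93.41259899958263
```

Emit:
carry_out(
  commands=[
    {"tx":0.0043,"ty":-0.0043,"tz":-0.0034,"rx":0,"ry":0,"rz":0,"jaw":0},
  ],
)

```text
time: 16.32
position: [0.5071, -0.1238, 0.0896]
tool_rot: [-1.868, -1.537, -0.899]
ft_force: [4.9, -2.8, -1.2]
grip_width: 0.196
```

Emit:
carry_out(
  commands=[
    {"tx":0.0046,"ty":-0.0038,"tz":-0.0036,"rx":0,"ry":0,"rz":0,"jaw":0},
  ],
)

```text
time: 16.45
position: [0.5031, -0.123, 0.0956]
tool_rot: [-1.868, -1.538, -0.899]
ft_force: [5.6, -2.6, -0.6]
grip_width: 0.195
```

Emit:
carry_out(
  commands=[
    {"tx":0.0048,"ty":-0.0033,"tz":-0.0038,"rx":0,"ry":0,"rz":0,"jaw":0},
  ],
)

```text
time: 16.58
position: [0.4998, -0.1224, 0.1017]
tool_rot: [-1.868, -1.538, -0.899]
ft_force: [5.0, -2.9, -2.0]
grip_width: 0.193
```

Emit:
carry_out(
  commands=[
    {"tx":0.005,"ty":-0.0027,"tz":-0.004,"rx":0,"ry":0,"rz":0,"jaw":0},
  ],
)

```text
time: 16.7
position: [0.497, -0.1218, 0.1081]
tool_rot: [-1.868, -1.537, -0.898]
ft_force: [4.3, -3.4, -3.0]
grip_width: 0.191
```

Emit:
carry_out(
  commands=[
    {"tx":0.0052,"ty":-0.0021,"tz":-0.0041,"rx":0,"ry":0,"rz":0,"jaw":0},
  ],
)

```text
time: 16.82
position: [0.4947, -0.1214, 0.1149]
tool_rot: [-1.868, -1.537, -0.898]
ft_force: [4.0, -3.9, -3.6]
grip_width: 0.195
```

Emit:
carry_out(
  commands=[
    {"tx":0.0053,"ty":-0.0016,"tz":-0.0042,"rx":0,"ry":0,"rz":0,"jaw":0},
  ],
)

```text
time: 16.95
position: [0.493, -0.1211, 0.1219]
tool_rot: [-1.868, -1.537, -0.898]
ft_force: [4.3, -1.9, -3.6]
grip_width: 0.194
```

Emit:
carry_out(
  commands=[
    {"tx":0.0054,"ty":-0.001,"tz":-0.0043,"rx":0,"ry":0,"rz":0,"jaw":0},
  ],
)

```text
time: 17.08
position: [0.492, -0.1209, 0.1289]
tool_rot: [-1.867, -1.537, -0.898]
ft_force: [4.9, -2.1, -4.7]
grip_width: 0.195
```

Emit:
carry_out(
  commands=[
    {"tx":0.0055,"ty":-0.0004,"tz":-0.0043,"rx":0,"ry":0,"rz":0,"jaw":0},
  ],
)

```text
time: 17.2
position: [0.4915, -0.1208, 0.136]
tool_rot: [-1.867, -1.537, -0.898]
ft_force: [4.5, -3.1, -5.9]
grip_width: 0.194
```

Emit:
carry_out(
  commands=[
    {"tx":0.0055,"ty":0.0003,"tz":-0.0043,"rx":0,"ry":0,"rz":0,"jaw":0},
  ],
)

```text
time: 17.32
position: [0.4917, -0.1208, 0.143]
tool_rot: [-1.867, -1.537, -0.897]
ft_force: [4.9, -1.9, -5.0]
grip_width: 0.194
```

Emit:
carry_out(
  commands=[
    {"tx":0.0054,"ty":0.0009,"tz":-0.0043,"rx":0,"ry":0,"rz":0,"jaw":0},
  ],
)

```text
time: 17.45
position: [0.4924, -0.121, 0.1501]
tool_rot: [-1.867, -1.536, -0.897]
ft_force: [4.7, -1.8, -6.0]
grip_width: 0.194
```

Emit:
carry_out(
  commands=[
    {"tx":0.0053,"ty":0.0015,"tz":-0.0042,"rx":0,"ry":0,"rz":0,"jaw":0},
  ],
)

```text
time: 17.58
position: [0.4938, -0.1213, 0.157]
tool_rot: [-1.866, -1.536, -0.897]
ft_force: [3.5, -1.9, -7.7]
grip_width: 0.192
```

Emit:
carry_out(
  commands=[
    {"tx":0.0052,"ty":0.0021,"tz":-0.0041,"rx":0,"ry":0,"rz":0,"jaw":0},
  ],
)

```text
time: 17.7
position: [0.4958, -0.1216, 0.1638]
tool_rot: [-1.866, -1.536, -0.897]
ft_force: [3.2, -2.0, -9.0]
grip_width: 0.194
```

Emit:
carry_out(
  commands=[
    {"tx":0.0051,"ty":0.0026,"tz":-0.004,"rx":0,"ry":0,"rz":0,"jaw":0},
  ],
)

```text
time: 17.82
position: [0.4983, -0.1221, 0.1703]
tool_rot: [-1.866, -1.536, -0.897]
ft_force: [2.5, -2.4, -9.1]
grip_width: 0.197
```

Emit:
carry_out(
  commands=[
    {"tx":0.0049,"ty":0.0032,"tz":-0.0039,"rx":0,"ry":0,"rz":0,"jaw":0},
  ],
)

```text
time: 17.95
position: [0.5014, -0.1227, 0.1766]
tool_rot: [-1.866, -1.536, -0.897]
ft_force: [0.4, -1.5, -8.6]
grip_width: 0.191
```

Run:
```python
from w import *
s=rec("+"); print(s["ft_force"],s["torque"],s["joint_positions"],s["position"],s["tool_rot"])
```

```text
{'t': 17.95, 'a': -1.072, 'rad': 0.08, 'y': -0.045, 'tau': 0.578, 'F': [0.69, -1.42, -8.56], 'tag': '+', 'gw': 16.644}
[ 0.41699829 -1.52286998 -8.56164789] [-2.94441901  0.2816417  -0.37756836] [-0.01352108  0.5208947   0.8930691   1.79075568 -1.01047603  1.78263115
  0.94825359] [ 0.50144718 -0.12270333  0.17664042] [-1.86574104 -1.53583491 -0.89719865]
```

```bash
cat >> more.py <<'E'
M+=[(-1,p,r,f) for p,f in [
([0.493,-0.121,0.1227],[.7,-3.9,5.9]),([0.4945,-0.1213,0.116],[-.4,-3.4,5.8]),([0.4965,-0.1217,0.1095],[.1,-4.2,7.0]),
([0.4991,-0.1222,0.1032],[.3,-3.8,6.0]),([0.5022,-0.1227,0.0972],[.3,-5,7.3]),([0.5058,-0.1234,0.0914],[-1.7,-4.4,7.8]),([0.5098,-0.1242,0.086],[-2,-3.9,8.0])]]
M+=[(1,p,r,f) for p,f in [
([0.5031,-0.123,0.0956],[5.6,-2.6,-.6]),([0.4998,-0.1224,0.1017],[5,-2.9,-2]),([0.497,-0.1218,0.1081],[4.3,-3.4,-3]),
([0.4947,-0.1214,0.1149],[4,-3.9,-3.6]),([0.493,-0.1211,0.1219],[4.3,-1.9,-3.6]),([0.492,-0.1209,0.1289],[4.9,-2.1,-4.7]),
([0.4915,-0.1208,0.136],[4.5,-3.1,-5.9]),([0.4917,-0.1208,0.143],[4.9,-1.9,-5]),([0.4924,-0.121,0.1501],[4.7,-1.8,-6]),
([0.4938,-0.1213,0.157],[3.5,-1.9,-7.7]),([0.4958,-0.1216,0.1638],[3.2,-2,-9]),([0.4983,-0.1221,0.1703],[2.5,-2.4,-9.1]),([0.5014,-0.1227,0.1766],[.4,-1.5,-8.6])]]
E
python3 an.py
python3 - <<'E'
from an import *
H=np.array([RH.inv().apply(np.array(d[1])-Rn.from_rotvec(d[2]).apply([0,0,.019])-HUB) for d in D])
r=least_squares(lambda p:np.hypot(H[:,0]-p[0],H[:,2]-p[1])-p[2],[0,0,.08]); print(r.x,r.fun.std())
E
```

```text
1 -28.0 0.0796 0.654 radial on wheel -2.1
1 -17.8 0.0794 0.632 radial on wheel -2.76
1 -7.5 0.0793 0.708 radial on wheel -2.39
1 2.8 0.0792 0.606 radial on wheel -1.53
1 13.0 0.0791 0.659 radial on wheel -1.77
1 23.3 0.079 0.613 radial on wheel 0.08
1 33.6 0.0791 0.59 radial on wheel -0.2
1 43.8 0.079 0.608 radial on wheel -0.25
-1 24.1 0.0791 -0.089 radial on wheel -1.05
-1 14.0 0.0791 -0.084 radial on wheel -0.68
-1 3.9 0.0792 -0.117 radial on wheel -0.5
-1 -6.3 0.0793 -0.158 radial on wheel -0.48
-1 -16.3 0.0794 -0.13 radial on wheel -0.88
-1 -26.5 0.0795 -0.115 radial on wheel -1.85
-1 -36.5 0.0796 -0.122 radial on wheel -1.1
-1 -46.6 0.0798 -0.206 radial on wheel -1.06
-1 -56.6 0.0801 -0.243 radial on wheel -0.67
-1 -61.5 0.0801 -0.24 radial on wheel -0.78
-1 -66.6 0.0802 -0.181 radial on wheel -0.58
-1 -71.6 0.0803 -0.294 radial on wheel -1.04
-1 -76.5 0.0804 -0.345 radial on wheel -0.13
-1 -81.4 0.0805 -0.267 radial on wheel -0.16
-1 -86.3 0.0806 -0.312 radial on wheel 1.0
-1 -91.2 0.0807 -0.378 radial on wheel 0.67
-1 -96.2 0.0807 -0.452 radial on wheel 2.13
-1 -101.1 0.0808 
[... 616 characters left out ...]
n wheel 5.46
1 -81.5 0.0807 0.42 radial on wheel 5.78
1 -76.5 0.0807 0.533 radial on wheel 5.48
1 -71.5 0.0806 0.598 radial on wheel 6.19
1 -66.5 0.0805 0.579 radial on wheel 6.29
1 -61.5 0.0805 0.582 radial on wheel 4.7
K 0.28065040291087806 slug angle relative to red handle deg -81.31436919472316 fric 0.3576972849326116 sd [0.00972483 0.02718476 0.00576567] [-0.3 -1.1  0.7 -1.7 -0.  -0.6 -0.4  0.9  1.9  1.4  0.2 -1.  -0.2  0.4
  0.7 -0.7 -0.8 -0.2  1.7 -0.6 -1.3  1.2  0.7 -0.4 -1.6 -0.9 -0.3 -1.2
  2.   1.1 -0.8 -0.4  0.2  0.8  0.9  0.7 -0.6  0.4  1.3 -2.  -1.6  0.7
  1.7  0.7  0.3 -0.1]
red angle for heavy down -98.68563080527684
[-0.00061358 -0.00088306  0.08010389] 8.783816008327206e-05
```

Emit:
carry_out(
  commands=[
    {"tx":-0.0049,"ty":-0.0032,"tz":0.0039,"rx":0,"ry":0,"rz":0,"jaw":0},
  ],
)

```text
time: 18.08
position: [0.4999, -0.1224, 0.1732]
tool_rot: [-1.863, -1.538, -0.905]
ft_force: [3.0, -4.3, 1.5]
grip_width: 0.193
```

Emit:
carry_out(
  commands=[
    {"tx":-0.0051,"ty":-0.0026,"tz":0.004,"rx":0,"ry":0,"rz":0,"jaw":0},
  ],
)

```text
time: 18.2
position: [0.497, -0.1218, 0.1664]
tool_rot: [-1.863, -1.537, -0.905]
ft_force: [2.5, -4.2, 2.7]
grip_width: 0.193
```

Emit:
carry_out(
  commands=[
    {"tx":-0.0052,"ty":-0.0021,"tz":0.0041,"rx":0,"ry":0,"rz":0,"jaw":0},
  ],
)

```text
time: 18.32
position: [0.4945, -0.1213, 0.1588]
tool_rot: [-1.864, -1.537, -0.903]
ft_force: [2.2, -4.8, 3.4]
grip_width: 0.192
```

Emit:
carry_out(
  commands=[
    {"tx":-0.0053,"ty":-0.0015,"tz":0.0042,"rx":0,"ry":0,"rz":0,"jaw":0},
  ],
)

```text
time: 18.45
position: [0.4928, -0.121, 0.1512]
tool_rot: [-1.865, -1.536, -0.902]
ft_force: [1.8, -4.1, 4.6]
grip_width: 0.19
```

Emit:
carry_out(
  commands=[
    {"tx":-0.0054,"ty":-0.0009,"tz":0.0043,"rx":0,"ry":0,"rz":0,"jaw":0},
  ],
)

```text
time: 18.58
position: [0.4919, -0.1208, 0.144]
tool_rot: [-1.865, -1.536, -0.901]
ft_force: [3.0, -5.1, 3.5]
grip_width: 0.195
```

Emit:
carry_out(
  commands=[
    {"tx":-0.0055,"ty":-0.0003,"tz":0.0043,"rx":0,"ry":0,"rz":0,"jaw":0},
  ],
)

```text
time: 18.7
position: [0.4916, -0.1207, 0.1371]
tool_rot: [-1.865, -1.536, -0.901]
ft_force: [1.9, -5.1, 4.9]
grip_width: 0.191
```

Emit:
carry_out(
  commands=[
    {"tx":-0.0055,"ty":0.0004,"tz":0.0043,"rx":0,"ry":0,"rz":0,"jaw":0},
  ],
)

```text
time: 18.82
position: [0.4919, -0.1208, 0.1303]
tool_rot: [-1.865, -1.536, -0.901]
ft_force: [1.7, -4.7, 5.3]
grip_width: 0.194
```

Emit:
carry_out(
  commands=[
    {"tx":-0.0054,"ty":0.001,"tz":0.0043,"rx":0,"ry":0,"rz":0,"jaw":0},
  ],
)

```text
time: 18.95
position: [0.4928, -0.121, 0.1235]
tool_rot: [-1.864, -1.536, -0.901]
ft_force: [1.3, -4.6, 6.5]
grip_width: 0.193
```

Emit:
carry_out(
  commands=[
    {"tx":-0.0053,"ty":0.0016,"tz":0.0042,"rx":0,"ry":0,"rz":0,"jaw":0},
  ],
)

```text
time: 19.08
position: [0.4942, -0.1212, 0.1168]
tool_rot: [-1.864, -1.536, -0.901]
ft_force: [1.1, -4.6, 6.5]
grip_width: 0.198
```

Emit:
carry_out(
  commands=[
    {"tx":-0.0052,"ty":0.0021,"tz":0.0041,"rx":0,"ry":0,"rz":0,"jaw":0},
  ],
)

```text
time: 19.2
position: [0.4962, -0.1216, 0.1102]
tool_rot: [-1.864, -1.536, -0.901]
ft_force: [0.6, -5.8, 6.3]
grip_width: 0.196
```

Emit:
carry_out(
  commands=[
    {"tx":-0.005,"ty":0.0027,"tz":0.004,"rx":0,"ry":0,"rz":0,"jaw":0},
  ],
)

```text
time: 19.32
position: [0.4988, -0.1221, 0.1039]
tool_rot: [-1.864, -1.535, -0.901]
ft_force: [-0.3, -4.8, 7.7]
grip_width: 0.191
```

Emit:
carry_out(
  commands=[
    {"tx":-0.0048,"ty":0.0033,"tz":0.0038,"rx":0,"ry":0,"rz":0,"jaw":0},
  ],
)

```text
time: 19.45
position: [0.5018, -0.1227, 0.0979]
tool_rot: [-1.863, -1.535, -0.901]
ft_force: [0.0, -6.4, 7.7]
grip_width: 0.197
```

Emit:
carry_out(
  commands=[
    {"tx":-0.0046,"ty":0.0038,"tz":0.0036,"rx":0,"ry":0,"rz":0,"jaw":0},
  ],
)

```text
time: 19.58
position: [0.5053, -0.1233, 0.0921]
tool_rot: [-1.863, -1.535, -0.901]
ft_force: [-0.6, -4.9, 8.1]
grip_width: 0.195
```

Emit:
carry_out(
  commands=[
    {"tx":0.0046,"ty":-0.0038,"tz":-0.0036,"rx":0,"ry":0,"rz":0,"jaw":0},
  ],
)

```text
time: 19.7
position: [0.5029, -0.1229, 0.096]
tool_rot: [-1.867, -1.536, -0.9]
ft_force: [4.1, -3.9, -1.1]
grip_width: 0.195
```

Emit:
carry_out(
  commands=[
    {"tx":0.0048,"ty":-0.0033,"tz":-0.0038,"rx":0,"ry":0,"rz":0,"jaw":0},
  ],
)

```text
time: 19.82
position: [0.4995, -0.1223, 0.1023]
tool_rot: [-1.867, -1.537, -0.9]
ft_force: [4.9, -4.7, -1.4]
grip_width: 0.194
```

Emit:
carry_out(
  commands=[
    {"tx":0.005,"ty":-0.0027,"tz":-0.004,"rx":0,"ry":0,"rz":0,"jaw":0},
  ],
)

```text
time: 19.95
position: [0.4968, -0.1218, 0.1087]
tool_rot: [-1.867, -1.537, -0.899]
ft_force: [5.1, -4.3, -2.0]
grip_width: 0.191
```

Emit:
carry_out(
  commands=[
    {"tx":0.0052,"ty":-0.0021,"tz":-0.0041,"rx":0,"ry":0,"rz":0,"jaw":0},
  ],
)

```text
time: 20.08
position: [0.4947, -0.1214, 0.1151]
tool_rot: [-1.867, -1.537, -0.899]
ft_force: [4.5, -3.5, -3.2]
grip_width: 0.195
```

Emit:
carry_out(
  commands=[
    {"tx":0.0053,"ty":-0.0016,"tz":-0.0042,"rx":0,"ry":0,"rz":0,"jaw":0},
  ],
)

```text
time: 20.2
position: [0.4931, -0.1211, 0.1217]
tool_rot: [-1.868, -1.537, -0.898]
ft_force: [5.7, -3.4, -3.2]
grip_width: 0.196
```

```bash
cat >> more.py <<'E'
M+=[(-1,p,r,f) for p,f in [
([0.497,-0.1218,0.1664],[2.5,-4.2,2.7]),([0.4945,-0.1213,0.1588],[2.2,-4.8,3.4]),([0.4928,-0.121,0.1512],[1.8,-4.1,4.6]),([0.4919,-0.1208,0.144],[3,-5.1,3.5]),
([0.4916,-0.1207,0.1371],[1.9,-5.1,4.9]),([0.4919,-0.1208,0.1303],[1.7,-4.7,5.3]),([0.4928,-0.121,0.1235],[1.3,-4.6,6.5]),([0.4942,-0.1212,0.1168],[1.1,-4.6,6.5]),
([0.4962,-0.1216,0.1102],[.6,-5.8,6.3]),([0.4988,-0.1221,0.1039],[-.3,-4.8,7.7]),([0.5018,-0.1227,0.0979],[0,-6.4,7.7]),([0.5053,-0.1233,0.0921],[-.6,-4.9,8.1])]]
M+=[(1,p,r,f) for p,f in [([0.4995,-0.1223,0.1023],[4.9,-4.7,-1.4]),([0.4968,-0.1218,0.1087],[5.1,-4.3,-2]),([0.4947,-0.1214,0.1151],[4.5,-3.5,-3.2]),([0.4931,-0.1211,0.1217],[5.7,-3.4,-3.2])]]
E
python3 - <<'E'
import re
s=open("ik.py").read().replace("HUB=np.array([.5764,-.1066,.15]);","HUB=np.array([.5764,-.1066,.15])+np.array([-.0006,.0001,-.0009]);")
open("ik.py","w").write(s)
E
python3 an.py | tail -2
python3 - <<'E'
from an import *
H=np.array([RH.inv().apply(np.array(d[1])-Rn.from_rotvec(d[2]).apply([0,0,.019])-HUB) for d in D])
r=least_squares(lambda p:np.hypot(H[:,0]-p[0],H[:,2]-p[1])-p[2],[0,0,.08]); print(r.x,r.fun.std())
# fits with bias forces bx,bz and free friction; also robust
F=np.array([RH.inv().apply(d[3]) for d in D]); s=X[:,0];a=X[:,1]
def f(p): return np.r_[(X[:,3]-s*(p[2]+.042)-p[0]*np.sin(a+p[1])+(H[:,2]*p[3]-H[:,0]*p[4])*1)/.04,(p[2]-.36)/.02,p[3]/.3,p[4]/.3]
q=least_squares(f,[.28,np.pi/2,.36,0,0]); print(q.x, "red down angle",np.degrees(-q.x[1]), np.sqrt(np.diag(np.linalg.inv(q.jac.T@q.jac))))
m=np.degrees(a)<-55
def f3(p): return np.r_[(X[m,3]-s[m]*(p[2]+.042)-p[0]*np.sin(a[m]+p[1]))/.04,(p[0]-.28)/.02]
q=least_squares(f3,[.28,np.pi/2,.36]); print(q.x,"local",np.degrees(-q.x[1]))
st=ctrl.get_state(); h=RH.inv().apply(st["position"]-Rn.from_rotvec(st["tool_rot"]).apply([0,0,.019])-HUB); print("now",np.degrees(np.arctan2(h[0],h[2])))
E
```

```text
0.3 -0.1 -0.3  0.2 -0.7 -0.1]
red angle for heavy down -96.11597307702297
[2.12385923e-06 1.62221289e-05 8.01038070e-02] 7.69324821127706e-05
[ 2.80369463e-01  1.67744132e+00  3.58280784e-01 -7.37478790e-04
 -4.26979339e-04] red down angle -96.11030778857952 [0.02579248 0.08861768 0.00510771 0.29999948 0.29999816]
[0.27644573 1.68584058 0.36270952] local -96.59154997391025
now -101.21332711060245
```

Emit:
carry_out(
  commands=[
    {"tx":0,"ty":0,"tz":0,"rx":0,"ry":0,"rz":0,"jaw":0},
    {"tx":0,"ty":0,"tz":0,"rx":0,"ry":0,"rz":0,"jaw":0},
  ],
)

```text
time: 20.45
position: [0.4929, -0.121, 0.1225]
tool_rot: [-1.866, -1.536, -0.9]
ft_force: [2.3, -3.9, 0.5]
grip_width: 0.193
```

```bash
cat > now.py <<'E'
from w import *
def now():
    st=ctrl.get_state(); h=RH.inv().apply(st["position"]-Rn.from_rotvec(st["tool_rot"]).apply([0,0,.019])-HUB); print(st["time"],"now",np.degrees(np.arctan2(h[0],h[2])),np.hypot(h[0],h[2]),st["ft_force"],st["grip_width"]); return st
if __name__=="__main__": now()
E
python3 now.py
```

```text
20.45 now -100.62917788715582 0.0800875932583419 [ 2.26528731 -3.93307093  0.49297907] 0.19252742632842193
```

Emit:
carry_out(
  commands=[
    {"tx":0,"ty":0,"tz":0,"rx":0,"ry":0,"rz":0,"jaw":0.4},
    {"tx":0,"ty":0,"tz":0,"rx":0,"ry":0,"rz":0,"jaw":0.4},
    {"tx":0,"ty":0,"tz":0,"rx":0,"ry":0,"rz":0,"jaw":0.4},
  ],
)

```text
time: 20.82
position: [0.4922, -0.12, 0.1226]
tool_rot: [-1.863, -1.536, -0.898]
ft_force: [-0.1, -0.2, -0.1]
grip_width: 0.381
```

Run:
```python
from now import *
now(); L=[];Q=[]
for i in range(24):
    im=get_image("top" if i%2 else "side"); s=ctrl.get_state(); L.append(s["ft_force"]);Q.append(s["torque"])
    if i<2: cv2.imwrite(f"pics/rel{i}.png",im[:,:,::-1])
L=np.array(L); print(L.mean(0),L.std(0)); now()
a=cv2.imread("pics/rel1.png")[200:290,330:420]; cv2.imwrite("pics/rel1z.png",cv2.resize(a,None,fx=6.5,fy=6.5,interpolation=cv2.INTER_CUBIC))
```

```text
20.825 now -100.46829901391902 0.08090748690802714 [-0.07943134 -0.1933362  -0.11217911] 0.38103181822166815
[ 0.12645312 -0.24524315  0.01261063] [0.5186291  0.51359937 0.3799001 ]
22.025 now -100.33932478843421 0.08021786136343775 [ 0.53314819 -0.68122041  0.20245367] 0.40445107486914783
```

View pics/rel1z.png

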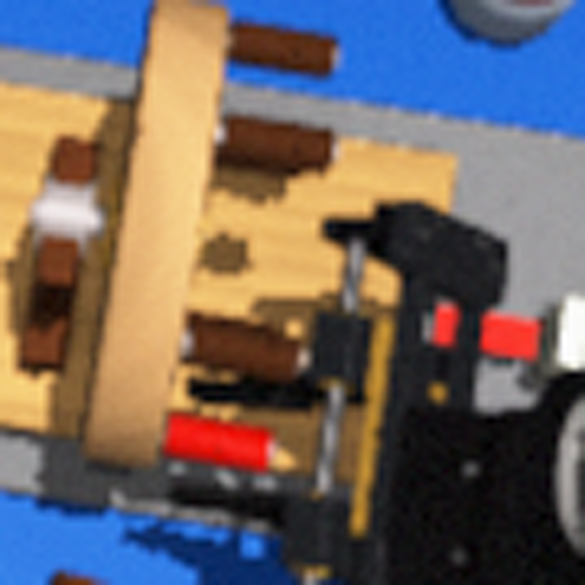

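Emit:
carry_out(
  commands=[
    {"tx":0,"ty":0,"tz":0,"rx":0,"ry":0,"rz":0,"jaw":0},
    {"tx":0,"ty":0,"tz":0,"rx":0,"ry":0,"rz":0,"jaw":0},
    {"tx":0,"ty":0,"tz":0,"rx":0,"ry":0,"rz":0,"jaw":0},
    {"tx":0,"ty":0,"tz":0,"rx":0,"ry":0,"rz":0,"jaw":0},
  ],
  grip_force=40,
)

```text
time: 22.52
position: [0.493, -0.121, 0.1229]
tool_rot: [-1.866, -1.537, -0.9]
ft_force: [1.8, -0.3, 0.3]
grip_width: 0.198
```

Run:
```python
from now import *
s=now()
a=np.radians(-100.5)
for d in (2,4,4.5,6): print(d,Rn.from_rotvec(s["tool_rot"]).inv().apply(hworld(a+np.radians(d))-hworld(a)).round(4))
```

```text
22.525 now -100.36321761000455 0.07996177561541555 [ 1.78330906 -0.32212739  0.26586296] 0.1977816990963821
2 [ 0.0022 -0.0005 -0.0017]
4 [ 0.0043 -0.0008 -0.0034]
4.5 [ 0.0049 -0.0009 -0.0039]
6 [ 0.0065 -0.0011 -0.0052]
```

Emit:
carry_out(
  commands=[
    {"tx":0.0022,"ty":-0.0005,"tz":-0.0017,"rx":0,"ry":0,"rz":0,"jaw":0},
    {"tx":0.0043,"ty":-0.0008,"tz":-0.0034,"rx":0,"ry":0,"rz":0,"jaw":0},
    {"tx":0.0049,"ty":-0.0009,"tz":-0.0039,"rx":0,"ry":0,"rz":0,"jaw":0},
    {"tx":0.0049,"ty":-0.0009,"tz":-0.0039,"rx":0,"ry":0,"rz":0,"jaw":0},
    {"tx":0.0049,"ty":-0.0009,"tz":-0.0039,"rx":0,"ry":0,"rz":0,"jaw":0},
    {"tx":0.0049,"ty":-0.0009,"tz":-0.0039,"rx":0,"ry":0,"rz":0,"jaw":0},
  ],
)

```text
time: 23.28
position: [0.492, -0.1209, 0.1292]
tool_rot: [-1.866, -1.536, -0.9]
ft_force: [3.6, 0.3, -3.8]
grip_width: 0.193
```

```bash
python3 now.py
```

```text
23.275 now -95.81579899609328 0.08005552663618924 [ 3.60508383  0.28872295 -3.84096422] 0.1929934844831059
```

Emit:
carry_out(
  commands=[
    {"tx":-0.0006,"ty":0,"tz":0.0004,"rx":0,"ry":0,"rz":0,"jaw":0},
    {"tx":-0.0006,"ty":0,"tz":0.0004,"rx":0,"ry":0,"rz":0,"jaw":0},
    {"tx":-0.0006,"ty":0,"tz":0.0004,"rx":0,"ry":0,"rz":0,"jaw":0},
    {"tx":-0.0006,"ty":0,"tz":0.0004,"rx":0,"ry":0,"rz":0,"jaw":0},
  ],
)

```text
time: 23.78
position: [0.492, -0.1208, 0.129]
tool_rot: [-1.865, -1.536, -0.901]
ft_force: [3.1, -0.5, 1.6]
grip_width: 0.193
```

Run:
```python
from now import *
now()
im=get_image("top")[:,:,::-1].copy(); cv2.imwrite("pics/t9f.png",im); sd=get_image("side")[:,:,::-1].copy(); cv2.imwrite("pics/s9f.png",sd)
now()
for v in (226,228,230): print(v,[tuple(int(c) for c in im[v,u]) for u in range(346,366)])
p=proj("top",[hworld(np.radians(-96.1+60*i),-.061) for i in range(6)])
z=cv2.resize(im[190:300,260:450],None,fx=4.2,fy=4.2,interpolation=cv2.INTER_CUBIC)
for q in p+[-.3,0]: cv2.circle(z,tuple(((q-[260,190]+.5)*4.2).astype(int).tolist()),4,(255,0,255),1)
cv2.imwrite("pics/t9.png",z); cv2.imwrite("pics/s9.png",sd)
```

```text
23.775 now -95.97326561715732 0.08009549988400713 [ 3.10402034 -0.5195273   1.58376552] 0.19314664539930387
23.875 now -95.98284185966706 0.08007761894396441 [ 3.28259903 -1.2635104   2.2566566 ] 0.19483395014319554
226 [(45, 85, 120), (45, 85, 117), (44, 76, 101), (41, 67, 90), (99, 155, 202), (118, 184, 232), (120, 183, 233), (120, 186, 234), (124, 190, 236), (130, 197, 240), (133, 204, 243), (133, 204, 244), (139, 207, 245), (139, 206, 245), (139, 210, 246), (132, 202, 243), (72, 117, 164), (18, 35, 62), (17, 35, 63), (16, 36, 72)]
228 [(48, 86, 117), (40, 86, 117), (29, 72, 101), (58, 96, 134), (105, 166, 216), (118, 184, 233), (120, 186, 234), (125, 185, 236), (126, 190, 237), (129, 196, 240), (135, 203, 244), (135, 205, 245), (137, 209, 246), (135, 207, 245), (138, 211, 247), (105, 162, 214), (60, 99, 136), (46, 81, 113), (36, 72, 103), (41, 72, 100)]
230 [(44, 88, 120), (39, 93, 127), (38, 80, 109), (84, 136, 183), (117, 178, 229), (121, 186, 235), (122, 187, 234), (122, 188, 235), (126, 191, 237), (130, 194, 240), (130, 198, 242), (138, 206, 245), (137, 206, 245), (134, 207, 245), (137, 210, 246), (96, 154, 207), (50, 92, 127), (48, 84, 115), (47, 83, 115), (47, 83, 115)]
```

View pics/t9.png

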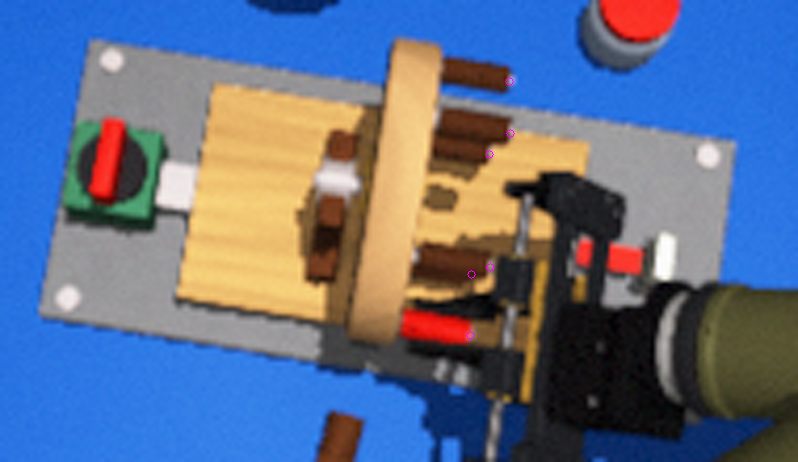

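View pics/s9.png

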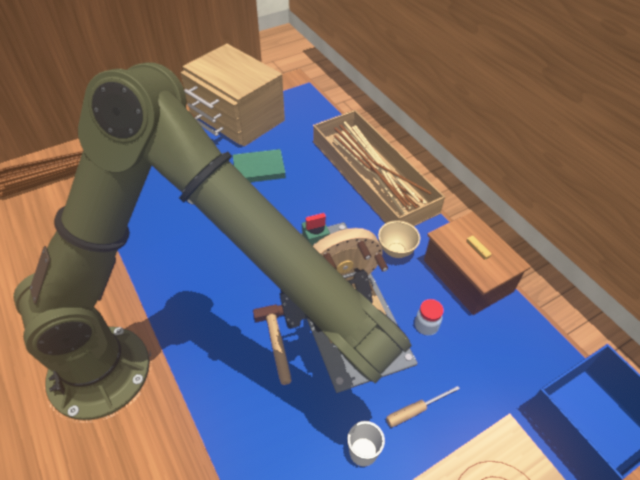

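View pics/t9f.png

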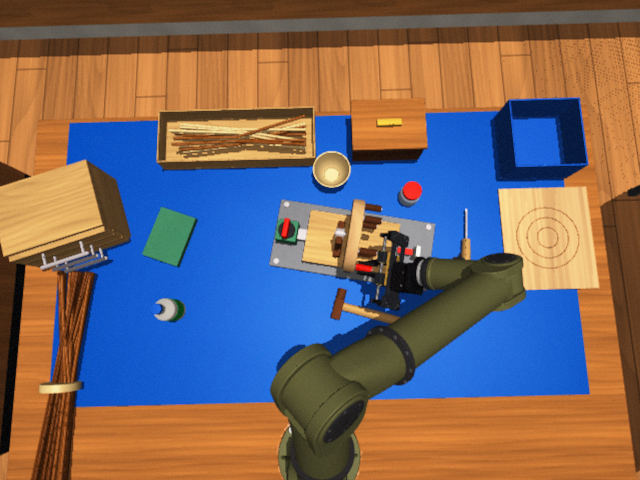

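```bash
python3 -c "
from bench import ctrl
print(ctrl.close_job()); s=ctrl.get_state(); print(s['time'],s['position'],s['ft_force'],s['grip_width'])"
```

```text
the job is handed in; nothing more can be done
None
the job is handed in; nothing more can be done
```

I levelled the platform with the knob, then found the wheel's heavy side by feel. I handed the job in at about 24 s, with the gripper still holding the red handle and the heavy side down.

**Platform:** I turned the knob 1.09 rad clockwise.
- The camera fit puts the final tilt at about -0.002 rad, give or take 0.004.
- The knob bar now lies square to the stand. If that marks level, the tilt is about +0.001 rad.
- After the wheel was worked, the top of the rim sat only 0.3 px from where it was before the last small knob correction, as that correction should give, so the platform had not shifted.
- I could not read the pointer directly against the black line, because the post hides it from the camera.

**Heavy side:** I swung the wheel by the red handle from +45° to -130° from straight up, feeling the turning force in both directions.
- The fit gave a pull of about 0.28 N m and friction of about 0.36 N m.
- It puts the heavy side straight down with the red handle at -96.1°, and at -96.6° if only the readings below -55° are used. The uncertainty is about 1.5 to 2°.
- An earlier fit, from fewer sweeps and before I corrected the wheel's centre, gave -98.7°.
- With the gripper open, the force sensor's bias was within about 0.25 N, so it should not have skewed this.

**At the end:** the red handle was held at -96.0° by the arm's own reading, and the handle positions in the top picture agreed. The arm was at rest, pressing with only 3 to 4 N. The other objects looked unmoved in the last pictures.

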